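Set the round-bottom flasks on their cork rings

TASK

The round-bottom flasks on the drying tray are clean and dry: put each one on the cork ring that fits it, the smallest flask on the smallest ring and so on up to the largest. Lower each flask gently until its bulb sits in the hole of the ring, and leave it standing there with its neck upright. Do not drop or knock over a flask, and leave the amber bottle and the wash bottle where they stand.

Things in the scene. Friction and masses are not known exactly. Their poses are not given: they have to be found in the camera images.
- flask_25_bulb (a point): Smallest round-bottom flask, clear glass: ball-shaped bulb 41 mm across under a straight neck 18 mm thick. Point: the bulb's centre, 20.5 mm above its lowest point; z axis up the neck. The rim (3 mm wider, 4 mm high) ends 56 mm above it: pinch the neck 10 to 22 mm below the rim. 35 g. Starts upright in one of 4 openings, 116 mm apart in a square, of a fixed steel tray 250 mm square, 30 mm high.
- flask_50_bulb (a point): Second smallest round-bottom flask, clear glass: ball-shaped bulb 51 mm across under a straight neck 18 mm thick. Point: the bulb's centre, 25.5 mm above its lowest point; z axis up the neck. The rim (3 mm wider, 4 mm high) ends 64 mm above it: pinch the neck 10 to 22 mm below the rim. 45 g. Starts upright in one of 4 openings, 116 mm apart in a square, of a fixed steel tray 250 mm square, 30 mm high.
- flask_100_bulb (a point): Second largest round-bottom flask, clear glass: ball-shaped bulb 64 mm across under a straight neck 27 mm thick. Point: the bulb's centre, 32 mm above its lowest point; z axis up the neck. The rim (3 mm wider, 4 mm high) ends 78 mm above it: pinch the neck 10 to 22 mm below the rim. 70 g. Starts upright in one of 4 openings, 116 mm apart in a square, of a fixed steel tray 250 mm square, 30 mm high.
- flask_250_bulb (a point): Largest round-bottom flask, clear glass: ball-shaped bulb 85 mm across under a straight neck 27 mm thick. Point: the bulb's centre, 42.5 mm above its lowest point; z axis up the neck. The rim (3 mm wider, 4 mm high) ends 98 mm above it: pinch the neck 10 to 22 mm below the rim. 120 g. Starts upright in one of 4 openings, 116 mm apart in a square, of a fixed steel tray 250 mm square, 30 mm high.
- ring_25: The smallest cork ring (the flask stand that fits the smallest flask), lying loose and flat on the bench: 60 mm outside, hole 26 mm, 18 mm high. Origin at the centre of its underside, z up. When the 41 mm bulb is seated in the hole, the bulb's centre is 34 mm above this origin.
- ring_50: The second smallest cork ring (the flask stand that fits the second smallest flask), lying loose and flat on the bench: 75 mm outside, hole 34 mm, 20 mm high. Origin at the centre of its underside, z up. When the 51 mm bulb is seated in the hole, the bulb's centre is 39 mm above this origin.
- ring_100: The second largest cork ring (the flask stand that fits the second largest flask), lying loose and flat on the bench: 92 mm outside, hole 44 mm, 25 mm high. Origin at the centre of its underside, z up. When the 64 mm bulb is seated in the hole, the bulb's centre is 48 mm above this origin.
- ring_250: The largest cork ring (the flask stand that fits the largest flask), lying loose and flat on the bench: 115 mm outside, hole 60 mm, 30 mm high. Origin at the centre of its underside, z up. When the 85 mm bulb is seated in the hole, the bulb's centre is 60 mm above this origin.
- amber_bottle: A closed amber glass bottle with a black cap, 68 mm in diameter, 150 mm high, standing at the far side of the bench; to be left where it is. Origin at the centre of its underside.
- wash_bottle: A white plastic wash bottle with a blue cap and a bent spout, 66 mm in diameter, 181 mm high over the spout, standing at the far side of the bench; to be left where it is. Origin at the centre of its underside.
Not all that is in view belongs to the job. Leave any black or red look-alike of the ring_100 alone.

How it is judged:
At the end, for the whole second after the job is handed in: Each of the four flasks is seated in the cork ring of its own size: bulb centre within 8 mm sideways of the ring's axis and within 5 mm of its seated height, neck within 12 degrees of upright, ring flat on the bench, everything released and at rest (horizontal distance between flask_25_bulb and ring_25 below 0.008 m and z of flask_25_bulb in the frame of ring_25 between 0.0288 and 0.0388 m and angle between each of flask_25_bulb, flask_50_bulb, flask_100_bulb, flask_250_bulb's own z axis and vertical below 0.21 rad and angle between each of ring_25, ring_50, ring_100, ring_250's own z axis and vertical below 0.1 rad and linear speed of each of flask_25, flask_50, flask_100, flask_250 below 0.02 m/s and horizontal distance between flask_50_bulb and ring_50 below 0.008 m and z of flask_50_bulb in the frame of ring_50 between 0.034 and 0.044 m and horizontal distance between flask_100_bulb and ring_100 below 0.008 m and z of flask_100_bulb in the frame of ring_100 between 0.0432 and 0.0532 m and horizontal distance between flask_250_bulb and ring_250 below 0.008 m and z of flask_250_bulb in the frame of ring_250 between 0.0551 and 0.0651 m); the robot touches nothing.
It fails at once if a flask is knocked over (angle between any of flask_25_bulb, flask_50_bulb, flask_100_bulb, flask_250_bulb's own z axis and vertical above 0.9 rad).
It fails at once if a flask is dropped onto its ring (faster than 0.7 m/s close above it) ((linear speed of flask_25 above 0.7 m/s and horizontal distance between flask_25_bulb and ring_25 below 0.04 m and z of flask_25_bulb in the frame of ring_25 below 0.0638 m) or (linear speed of flask_50 above 0.7 m/s and horizontal distance between flask_50_bulb and ring_50 below 0.04 m and z of flask_50_bulb in the frame of ring_50 below 0.069 m) or (linear speed of flask_100 above 0.7 m/s and horizontal distance between flask_100_bulb and ring_100 below 0.04 m and z of flask_100_bulb in the frame of ring_100 below 0.0782 m) or (linear speed of flask_250 above 0.7 m/s and horizontal distance between flask_250_bulb and ring_250 below 0.04 m and z of flask_250_bulb in the frame of ring_250 below 0.0901 m)).
It fails at once if the amber bottle is pushed away or knocked over (distance of amber_bottle from where it was at the start of the episode above 0.03 m or angle between amber_bottle's own z axis and vertical above 0.5 rad).
It fails at once if the wash bottle is pushed away or knocked over (distance of wash_bottle from where it was at the start of the episode above 0.03 m or angle between wash_bottle's own z axis and vertical above 0.5 rad).
It also fails if it takes over 144 s, if anything falls off the work surface, if the arm or the gripper's body presses on something with over 40 N, if the wrist force passes 120 N, or if a joint passes its speed limit or range.

ROBOT

A 6-joint arm with a two-finger parallel gripper is mounted at the origin on the work surface. World frame = base frame: x ahead of the robot, y to its left, z up, the work surface at z = 0. Lengths are in m, angles in rad, forces in N, time in s.
With the tool pointing down it reaches from about 0.4 to 0.825 m from the base axis. Payload 7 kg.
Tool frame: the origin (TCP) lies between the finger pads; the fingertips stand 14 mm ahead of it and the grasp point (between the pads) lies 5 mm behind it; z points along the fingers, y is the direction in which the jaws open and shut (so a half turn about z gives the same grasp; the last joint's range is limited). The gripper opens to 85 mm and grips with 20 to 120 N. Pads are 22 mm wide; open, the fingers measure 114 mm over their backs; the gripper's body (76 mm by 85 mm) begins 54 mm behind the grasp point. The pads swing forward as they close: fully open they stand 13 mm farther back than shut.
Start: joints at [1.517, 0.359, 0.012, 0, -1.224, -0.288], TCP at [0.226, 0.636, 0.245] pointing down, gripper open.
Joint ranges: [-3.07, 3.07], [-1.43, 2.12], [-1.02, 1.25], [-3.03, 1.67], [-3.05, -0], [-3.03, 3.03]. Speed limits (rad/s): [2.39, 2.39, 3.01, 3.14, 3.14, 3.14].

INTERFACE

Orientations are given as a unit quaternion [w, x, y, z].
In Python, from station import manip gives the robot as it stands.
- The arm moves only by the tool jog_arm, never from a script. Its argument "rows" is text: rows parted by semicolons, each of 6 numbers parted by spaces: the shift along the tool's x, y, z in cm, then the turn, a rotation vector about the tool's x, y, z in rad. In form: dx dy dz ax ay az; .... A call has 1 to 5 rows; each row is the pose to reach, as a shift and turn from the pose commanded when the call began, along the tool's axes at that moment; what a row does not reach only later rows make up. A row lasts 1/10 s, in which the tool goes at most 50 mm and 8.59 degrees, less where a joint would pass 70% of its speed; a pose out of reach is approached as far as the arm can. A call with a gripper value outside its range is refused whole. "fingers" is the closure, from -1 (fully open) to 1 (shut), so that 0 is half open, set as the call begins (left out, the last holds). The fingers move at their own pace and stop on an object; "force" is the grip in N (left out, the last holds). Time passes only in rows, so rows that repeat a pose let the fingers close. It gives the time, the measured TCP pose, the force and the opening at its end, in the units of the state.
- manip.read_state(): the state, without advancing time (a new reading comes with each control period).
- manip.capture(name): name is "scene" or "top"; returns the picture (480x640x3 uint8, red, green, blue); there is no depth.
- manip.camera_model(name): a dict with "camera_matrix" (3x3 intrinsics, pixels), "pose" (4x4, takes a point from camera to world coordinates). Camera axes: x right, y down, z forward; pixel columns grow to the right and rows downward; lengths in m; the calibration is good to about 2 mm. A picture is of the moment at which its call begins. camera_model takes no time and is no camera call.
- manip.finish_job(): hands the job in, once; it reports no verdict.
Trained networks look in the newest picture that a camera, given by its name, has taken for a name from the list of things; names that differ only in an ending like _2 or _b are one class to them, and where a whole thing is asked for, a point or a joint stands for the part that bears it (a point fixed in the world has none). Each returns a list of dicts, best first, with "score" (0 to 1); they miss things now and then, are a little off and sometimes report something else, mostly with a low value. They report only what shows in the picture. A call takes as long as a camera call. They do not tell look-alikes from the thing itself.
- manip.recognise(camera, name): "at" ([x, y, z] in m, in the coordinates of the camera as it stood for that picture, good to about 4 mm: the middle of the surface that is visible of it).
- manip.regions_of(camera, name): "pixels" (480x640 bool, what is visible of it).
- manip.landmark_of(camera, name): "at" ([x, y, z] in m, in the coordinates of the camera as it stood for that picture, good to about 4 mm: a listed point, or the origin of a listed thing).
The state is a dict: "time_s": time; "joint_pos": joint angles; "dq": joint speeds; "effort": joint torques, N m; "eef_pos": TCP position; "eef_rot": TCP orientation; "ft_force": force on the tool from outside, world axes, zero at the start; "ft_torque": the same for the moment, N m; "width": opening from 0.0 (shut) to 1.0 (fully open).
Only numpy, scipy, OpenCV 4.12 (cv2) and the standard library are available. Lean on these libraries where they do the work, as an engineer would, in place of code of your own. Each camera call takes 0.05 s, during which the arm holds its last target.

## Working session

There is one attempt and no reset: what is moved stays moved. The work goes in short steps, Python scripts to look and compute and a tool call to move; the robot and the scene stay as the last step left them, time stands still between calls to the robot, and variables do not carry over. Pictures are saved under pics/ and viewed, and the job is handed in when it is done.

Besides the shell and the picture viewer there is one more tool, called after "Request:" as name(argument=value, ...), one argument or row to a line, values as JSON. jog_arm: Moves the arm, as the interface text tells. Its arguments: {"type":"object","properties":{"rows":{"type":"string"},"fingers":{"type":"number"},"force":{"type":"number"}},"required":["rows"]}

```bash
ls; mkdir -p pics; python3 - <<'E'
from station import manip
import cv2
print(manip.read_state())
for n in ("scene","top"):
    im=manip.capture(n); cv2.imwrite(f"pics/{n}0.png",im[:,:,::-1]); m=manip.camera_model(n); print(n,m)
E
```

```text
pics
{'time_s': 0.0, 'joint_pos': array([ 1.51711751e+00,  3.59384168e-01,  1.10659211e-02, -3.60548451e-04,
       -1.22410675e+00, -2.88095148e-01]), 'dq': array([ 0.00120656,  0.00011263, -0.00031152, -0.00051225,  0.00047757,
       -0.00055199]), 'effort': array([-1.45628168e-03, -5.83314049e+01,  2.93414891e+01,  6.93702534e+00,
       -5.97579579e-03,  4.92277493e-06]), 'eef_pos': array([0.22610123, 0.6355169 , 0.24436662]), 'eef_rot': array([ 8.28566561e-04,  9.85423535e-01, -1.70116917e-01, -7.31074847e-05]), 'ft_force': array([ 0.32701392, -0.41860977, -0.10983343]), 'ft_torque': array([-0.0053114 ,  0.01637727, -0.02516833]), 'width': 0.996915456817685}
scene {'camera_matrix': array([[453.83821043,   0.        , 313.23893141],
       [  0.        , 453.83821043, 234.06740422],
       [  0.        ,   0.        ,   1.        ]]), 'pose': array([[-6.49971328e-01,  6.38965025e-01, -4.11413380e-01,
         9.40621268e-01],
       [ 7.59958232e-01,  5.45868402e-01, -3.52833066e-01,
         2.97723754e-01],
       [-8.70424880e-04, -5.41988362e-01, -8.40385541e-01,
         9.16350048e-01],
       [ 0.00000000e+00,  0.00000000e+00,  0.00000000e+00,
         1.00000000e+00]])}
top {'camera_matrix': array([[545.25943782,   0.        , 319.52097344],
       [  0.        , 545.25943782, 235.13491618],
       [  0.        ,   0.        ,   1.        ]]), 'pose': array([[ 0.00302361, -0.97583835,  0.21847283,  0.26043099],
       [-0.99998883, -0.00374416, -0.00288417, -0.03207489],
       [ 0.00363248, -0.21846167, -0.97583877,  1.24957683],
       [ 0.        ,  0.        ,  0.        ,  1.        ]])}
```

View pics/scene0.png

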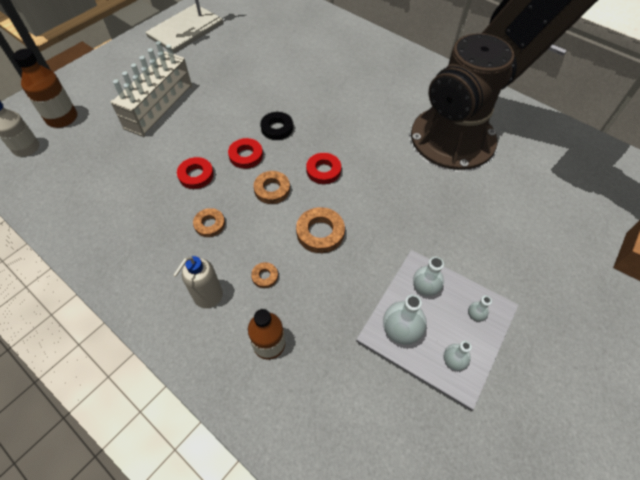

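View pics/top0.png

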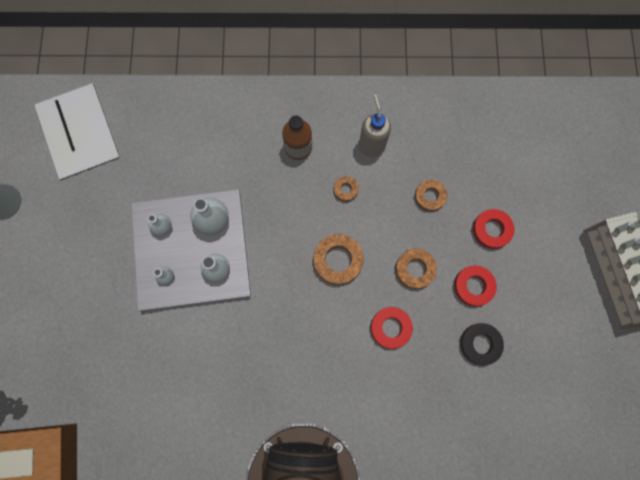

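```bash
cat > h.py <<'E'
from station import manip
import numpy as np
def w(cam,p):
    M=manip.camera_model(cam)["pose"]; return M[:3,:3]@np.asarray(p)+M[:3,3]
def pix2plane(cam,u,v,z):
    m=manip.camera_model(cam);K=m["camera_matrix"];M=m["pose"]
    d=M[:3,:3]@np.linalg.solve(K,[u,v,1.]);o=M[:3,3];return o+d*(z-o[2])/d[2]
def proj(cam,p):
    m=manip.camera_model(cam);K=m["camera_matrix"];M=m["pose"]
    q=K@(M[:3,:3].T@(np.asarray(p)-M[:3,3]));return q[:2]/q[2]
E
python3 - <<'E'
from h import *
names=["flask_25_bulb","flask_50_bulb","flask_100_bulb","flask_250_bulb","ring_25","ring_50","ring_100","ring_250","amber_bottle","wash_bottle"]
for c in ("scene","top"):
    for n in names:
        for d in manip.landmark_of(c,n)[:4]:
            p=w(c,d["at"]); print(c,n,round(d["score"],2),p.round(4),proj(c,p).round(0))
print(manip.read_state()["time_s"])
E
```

```text
scene flask_25_bulb 0.8 [0.4322 0.3118 0.0452] [479. 309.]
scene flask_50_bulb 0.7 [0.5542 0.3297 0.05  ] [456. 358.]
scene flask_100_bulb 0.68 [0.4517 0.1952 0.055 ] [427. 281.]
scene flask_250_bulb 0.78 [0.566  0.2103 0.0705] [403. 321.]
scene ring_25 0.96 [ 0.6393 -0.2951 -0.0028] [209. 227.]
scene ring_25 0.96 [ 0.2944 -0.393   0.0019] [276. 130.]
scene ring_25 0.91 [ 0.3293 -0.1896  0.0036] [324. 172.]
scene ring_25 0.91 [ 5.529e-01 -4.384e-01  2.000e-04] [196. 176.]
scene ring_50 0.96 [ 0.6393 -0.2951 -0.0028] [209. 227.]
scene ring_50 0.96 [ 0.2944 -0.393   0.0019] [276. 130.]
scene ring_50 0.91 [ 0.3293 -0.1896  0.0036] [324. 172.]
scene ring_50 0.91 [ 5.529e-01 -4.384e-01  2.000e-04] [196. 176.]
scene ring_100 0.96 [ 0.6393 -0.2951 -0.0028] [209. 227.]
scene ring_100 0.96 [ 0.2944 -0.393   0.0019] [276. 130.]
scene ring_100 0.91 [ 0.3293 -0.1896  0.0036] [324. 172.]
scene ring_100 0.91 [ 5.529e-01 -4.384e-01  2.000e-04] [196. 176.]
scene ring_250 0.96 [ 0.6393 -0.2951 -0.0028] [209. 227.]
scene ring_250 0.96 [ 0.2944 -0.393   0.0019] [276. 130.]
scene ring_250 0.91 [ 0.3293 
[... 894 characters left out ...]
 0.0012] [429. 197.]
top ring_50 0.84 [ 0.4741 -0.079  -0.0006] [338. 263.]
top ring_50 0.79 [ 0.3276 -0.1991  0.0007] [391. 327.]
top ring_100 0.87 [ 0.4617 -0.253  -0.0006] [413. 269.]
top ring_100 0.86 [ 0.6348 -0.2964  0.0012] [429. 197.]
top ring_100 0.84 [ 0.4741 -0.079  -0.0006] [338. 263.]
top ring_100 0.79 [ 0.3276 -0.1991  0.0007] [391. 327.]
top ring_250 0.87 [ 0.4617 -0.253  -0.0006] [413. 269.]
top ring_250 0.86 [ 0.6348 -0.2964  0.0012] [429. 197.]
top ring_250 0.84 [ 0.4741 -0.079  -0.0006] [338. 263.]
top ring_250 0.79 [ 0.3276 -0.1991  0.0007] [391. 327.]
top amber_bottle 0.56 [ 0.7594  0.0229 -0.0023] [296. 148.]
top wash_bottle 0.7 [ 0.7665 -0.1643  0.003 ] [373. 144.]
1.1
```

Two views: scene shows tray with flasks around px (437,325), four cork rings at (209,222), (272,187), (320,229), (265,275); red and black decoys elsewhere. Top shows the cork rings at (346,188), (431,195), (415,268), (339,260). I'll refine these with silhouettes and a square fit.

```bash
cat > fit.py <<'E'
from h import *
import cv2
def circ(x,y,z,r,n=90):
    t=np.linspace(0,2*np.pi,n,endpoint=False);return np.c_[x+r*np.cos(t),y+r*np.sin(t),0*t+z]
def hull(cam,P,S=8):
    q=np.array([proj(cam,p) for p in P]);return cv2.convexHull((q*S).round().astype(np.float32)).astype(np.int32)
def cen(cam,x,y,ro,ri,h,S=8):
    A=hull(cam,np.r_[circ(x,y,0,ro),circ(x,y,h,ro)])
    o=A.reshape(-1,2).min(0)-5;wd=A.reshape(-1,2).max(0)-o+5
    m=np.zeros((wd[1],wd[0]),np.uint8);cv2.fillPoly(m,[A-o],1)
    t=m*0;b=m*0;cv2.fillPoly(t,[hull(cam,circ(x,y,h,ri))-o],1);cv2.fillPoly(b,[hull(cam,circ(x,y,0,ri))-o],1)
    return A/S,m.sum()/S/S,(o+wd/2)/S,m
def measure(im,cam,x,y,ro,ri,h):
    hsv=cv2.cvtColor(im,cv2.COLOR_RGB2HSV)
    msk=((hsv[:,:,0]<25)&(hsv[:,:,0]>6)&(hsv[:,:,1]>90)).astype(np.uint8)
    c,_=cv2.findContours(msk,cv2.RETR_EXTERNAL,cv2.CHAIN_APPROX_NONE)
    p=proj(cam,[x,y,h/2]); c=[k for k in c if cv2.contourArea(k)>80]
    k=min(c,key=lambda k:np.linalg.norm(k.reshape(-1,2).mean(0)-p))
    f=np.zeros(msk.shape,np.uint8);cv2.fillPoly(f,[k],1);ys,xs=f.nonzero();obs=np.array([xs.mean(),ys.mean()])
    for i in range(4):
        A=cen(cam,x,y,ro,ri,h)[0].astype(np.float32);M=cv2.moments(A);pc=np.array([M['m10'],M['m01']])/M['m00']
        d=pix2plane(cam,*obs,h/2)-pix2plane(cam,*pc,h/2);x+=d[0];y+=d[1]
    return x,y,f.sum(),M['m00']
E
python3 - <<'E'
from fit import *
R={25:(.64,-.09,.03,.013,.018),50:(.636,-.295,.0375,.017,.02),100:(.461,-.252,.046,.022,.025),250:(.475,-.08,.0575,.03,.03)}
top=cv2.imread("pics/top0.png")[:,:,::-1].copy();sc=cv2.imread("pics/scene0.png")[:,:,::-1].copy()
p=pix2plane("top",346,188,.009);R[25]=(p[0],p[1])+R[25][2:]
for k,v in R.items():
    for c,i in(("top",top),("scene",sc)): print(k,c,np.round(measure(i,c,*v),4))
F=np.array([[.4339,.3115],[.5533,.3286],[.4517,.1952],[.567,.2112]])
Q=np.array([[-1,1],[1,1],[-1,-1],[1,-1]])*.058
c=F.mean(0);G=F-c;U,S,V=np.linalg.svd(Q.T@G);Rm=(U@V);T=Q@Rm+c;print(T.round(4),(F-T).round(4))
# rims
for n,(i,zb,hr,r) in {"25":(0,.0458,.056,.0105),"50":(1,.0519,.064,.0105),"100":(2,.0592,.078,.015),"250":(3,.0705,.098,.015)}.items():
    rb={"25":.0205,"50":.0255,"100":.032,"250":.0425}[n]
    for cam,im in(("top",top),("scene",sc)):
        for z,rr,col in((zb+hr,r,(0,0,255)),(zb+hr-.004,r,(0,0,255)),(zb,rb,(0,255,0))):
            q=np.array([proj(cam,p) for p in circ(*T[i],z,rr)])
            globals().setdefault("ov",[]).append((cam,q,col))
for cam,f in(("top",(120,180,140,140)),("scene",(350,245,180,165))):
    im=cv2.imread(f"pics/{cam}0.png");x,y,ww,hh=f;im=cv2.resize(im[y:y+hh,x:x+ww],None,fx=4,fy=4,interpolation=2)
    for c,q,col in ov:
        if c==cam: cv2.polylines(im,[((q-[x-.5,y-.5])*4).astype(int).reshape(-1,1,2).astype(np.int32)],True,col,1)
    cv2.imwrite(f"pics/ov_{cam}.png",im[:600])
E
```

```text
25 top [ 6.525000e-01 -9.750000e-02  4.670000e+02  5.365469e+02]
25 scene [ 6.500000e-01 -9.630000e-02  5.230000e+02  5.988672e+02]Traceback (most recent call last):
  File "<stdin>", line 6, in <module>
  File "fit.py", line 21, in measure
    A=cen(cam,x,y,ro,ri,h)[0].astype(np.float32);M=cv2.moments(A);pc=np.array([M['m10'],M['m01']])/M['m00']
      ~~~^^^^^^^^^^^^^^^^^
  File "fit.py", line 8, in cen
    A=hull(cam,np.r_[circ(x,y,0,ro),circ(x,y,h,ro)])
  File "fit.py", line 6, in hull
    q=np.array([proj(cam,p) for p in P]);return cv2.convexHull((q*S).round().astype(np.float32)).astype(np.int32)
                ~~~~^^^^^^^
  File "h.py", line 9, in proj
    m=manip.camera_model(cam);K=m["camera_matrix"];M=m["pose"]
ValueError: time passes only in moves, steps and waits
```

```bash
cat > h.py <<'E'
from station import manip
import numpy as np, pickle, os
if not os.path.exists("cams.pkl"):
    pickle.dump({c:{k:np.array(v) for k,v in manip.camera_model(c).items() if k in("camera_matrix","pose")} for c in("scene","top")},open("cams.pkl","wb"))
CM=pickle.load(open("cams.pkl","rb"))
def w(cam,p):
    M=CM[cam]["pose"]; return M[:3,:3]@np.asarray(p)+M[:3,3]
def pix2plane(cam,u,v,z):
    m=CM[cam];K=m["camera_matrix"];M=m["pose"]
    d=M[:3,:3]@np.linalg.solve(K,[u,v,1.]);o=M[:3,3];return o+d*(z-o[2])/d[2]
def proj(cam,p):
    m=CM[cam];K=m["camera_matrix"];M=m["pose"]
    q=K@(M[:3,:3].T@(np.asarray(p)-M[:3,3]));return q[:2]/q[2]
E
cat > fl.py <<'E'
from fit import *
FL={"25":(0,.0458,.056,.0105,.0205),"50":(1,.0519,.064,.0105,.0255),"100":(2,.0592,.078,.015,.032),"250":(3,.0705,.098,.015,.0425)}
def overlay(T,dz=0,tag="ov"):
  for cam,f in(("top",(120,180,140,140)),("scene",(350,245,180,165))):
    im=cv2.imread(f"pics/{cam}0.png");x,y,ww,hh=f;im=cv2.resize(im[y:y+hh,x:x+ww],None,fx=4,fy=4,interpolation=2)
    for n,(i,zb,hr,r,rb) in FL.items():
        for z,rr,col in((zb+hr,r,(0,0,255)),(zb+hr-.004,r,(0,0,255)),(zb,rb,(0,255,0))):
            q=np.array([proj(cam,p) for p in circ(*T[i],z,rr)])
            cv2.polylines(im,[((q-[x-.5,y-.5])*4).round().reshape(-1,1,2).astype(np.int32)],True,col,1)
    cv2.imwrite(f"pics/{tag}_{cam}.png",im[:600])
E
sed -i 's/>90))/>60))/' fit.py
python3 - <<'E'
from fl import *
R={25:(.64,-.09,.03,.013,.018),50:(.636,-.295,.0375,.017,.02),100:(.461,-.252,.046,.022,.025),250:(.475,-.08,.0575,.03,.03)}
top=cv2.imread("pics/top0.png")[:,:,::-1].copy();sc=cv2.imread("pics/scene0.png")[:,:,::-1].copy()
for k,v in R.items():
    for c,i in(("top",top),("scene",sc)): print(k,c,np.round(measure(i,c,*v),4).tolist())
F=np.array([[.4339,.3115],[.5533,.3286],[.4517,.1952],[.567,.2112]])
Q=np.array([[-1,1],[1,1],[-1,-1],[1,-1]])*.058
c=F.mean(0);G=F-c;U,S,V=np.linalg.svd(Q.T@G);Rm=(U@V);T=Q@Rm+c;print(T.round(4),(F-T).round(4))
overlay(T)
print(manip.read_state()["time_s"])
E
```

```text
25 top [0.6527, -0.0977, 504.0, 537.2188]
25 scene [0.6502, -0.0966, 567.0, 599.1094]
50 top [0.6369, -0.2989, 806.0, 849.2188]
50 scene [0.6344, -0.2979, 745.0, 780.0703]
100 top [0.4604, -0.2568, 1318.0, 1353.4297]
100 scene [0.4578, -0.2561, 988.0, 1033.5547]
250 top [0.4809, -0.078, 2036.0, 2057.625]
250 scene [0.4782, -0.0773, 1819.0, 1867.4609]
[[0.4361 0.3112]
 [0.551  0.327 ]
 [0.4519 0.1962]
 [0.5669 0.2121]] [[-0.0022  0.0003]
 [ 0.0023  0.0016]
 [-0.0002 -0.001 ]
 [ 0.0001 -0.0009]]
1.1
```

View pics/ov_top.png

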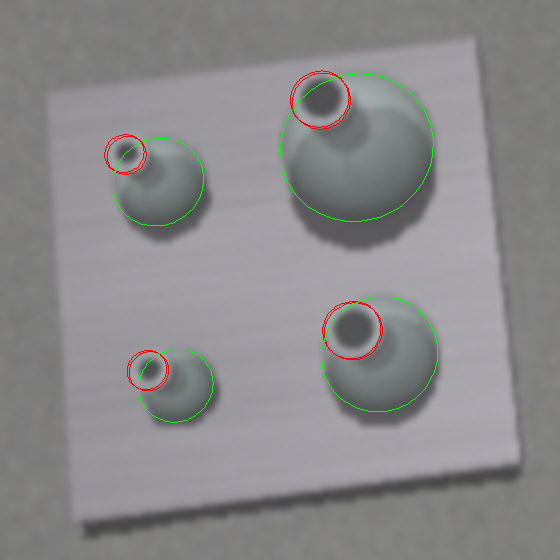

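View pics/ov_scene.png

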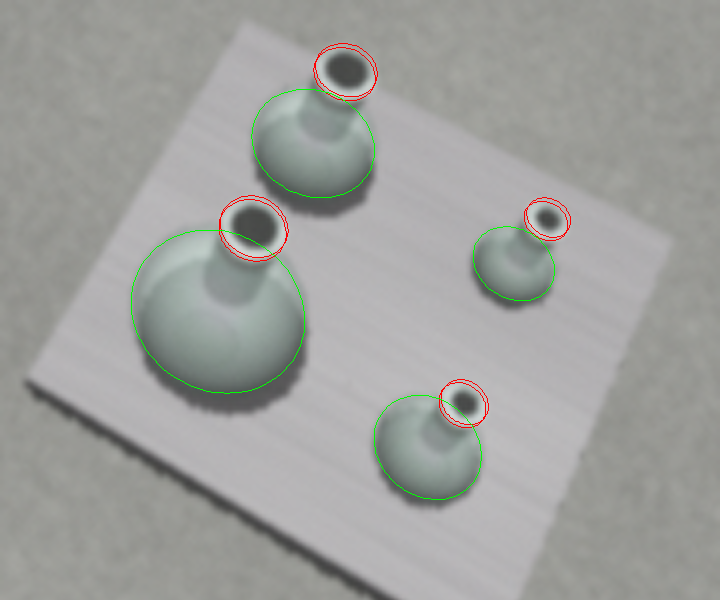

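Top overlay: red rims and green bulbs land on all four flasks within ~1 px (top rims at about (148,371), (125,154), (353,330), (320,100) in the crop); the scene overlay agrees, so the heights (all in equal 26 mm openings) fit too. Plan: 50, 100, 25, 250.

```bash
cat > go.py <<'E'
import sys
from h import *
from scipy.spatial.transform import Rotation as R
s=manip.read_state();q=s["eef_rot"];r=R.from_quat([q[1],q[2],q[3],q[0]])
t=s["eef_pos"]
print("t",round(s["time_s"],2),"pos",t.round(4),"w",round(s["width"],3),"F",s["ft_force"].round(1),"tilt",r.as_matrix()[:,2].round(4),"j",s["joint_pos"].round(2))
# waypoints: x y z groups, each shown as shift from now (cm)
a=list(map(float,sys.argv[1:]))
for i in range(0,len(a),3): print(a[i:i+3],(r.inv().apply(np.array(a[i:i+3])-t)*100).round(2))
E
python3 go.py .551 .327 .25 .551 .327 .0955
```

```text
t 1.1 pos [0.2262 0.6359 0.2453] w 1.0 F [ 0.  -0.8 -0.3] tilt [-0. -0. -1.] j [ 1.52  0.36  0.01 -0.   -1.22 -0.29]
[0.551, 0.327, 0.25] [40.95 18.22 -0.47]
[0.551, 0.327, 0.0955] [40.95 18.22 14.98]
```

Request:
jog_arm(
  rows="41 18.2 -0.5 0 0 0;41 18.2 -0.5 0 0 0;41 18.2 -0.5 0 0 0;41 18.2 -0.5 0 0 0;41 18.2 -0.5 0 0 0",
  fingers=0,
)

```text
time_s: 1.6
eef_pos: [0.4086, 0.4624, 0.2484]
eef_rot: [-0.0, 0.985, -0.17, 0.0]
ft_force: [0.6, 0.5, -0.5]
width: 0.5
```

```bash
python3 go.py .551 .327 .25 .551 .327 .0955
```

```text
t 1.6 pos [0.4086 0.4624 0.2484] w 0.5 F [ 0.6  0.5 -0.5] tilt [ 3.e-04  5.e-04 -1.e+00] j [ 1.16  0.26 -0.12  0.   -1.19  0.07]
[0.551, 0.327, 0.25] [17.95  7.99 -0.16]
[0.551, 0.327, 0.0955] [17.94  8.   15.29]
```

Request:
jog_arm(
  rows="18 8 -0.2 0 0 0;18 8 -0.2 0 0 0;18 8 -0.2 0 0 0;18 8 -0.2 0 0 0;18 8 -0.2 0 0 0",
)

```text
time_s: 2.1
eef_pos: [0.5535, 0.3241, 0.2499]
eef_rot: [0.0, 0.985, -0.173, 0.0]
ft_force: [-0.4, 1.2, -0.9]
width: 0.501
```

```bash
python3 go.py .551 .327 .25 .551 .327 .0955
```

```text
t 2.1 pos [0.5535 0.3241 0.2499] w 0.501 F [-0.4  1.2 -0.9] tilt [ 1.e-04 -9.e-04 -1.e+00] j [ 0.83  0.3  -0.06  0.   -1.21  0.39]
[0.551, 0.327, 0.25] [-0.33 -0.19 -0.01]
[0.551, 0.327, 0.0955] [-0.34 -0.2  15.44]
```

Request:
jog_arm(
  rows="-0.3 -0.2 3 0 0 0;-0.3 -0.2 7 0 0 0;-0.3 -0.2 9 0 0 0;-0.3 -0.2 10 0 0 0;-0.3 -0.2 10 0 0 0",
)

```text
time_s: 2.6
eef_pos: [0.5476, 0.3308, 0.149]
eef_rot: [0.001, 0.985, -0.17, -0.001]
ft_force: [-0.5, -0.0, 0.8]
width: 0.502
```

```bash
python3 go.py .551 .327 .0955; python3 - <<'E'
from h import *
import cv2
a=cv2.resize(manip.capture("scene")[260:420,380:540,::-1],None,fx=3.7,fy=3.7,interpolation=2);cv2.imwrite("pics/s1.png",a)
E
```

```text
t 2.6 pos [0.5476 0.3308 0.149 ] w 0.502 F [-0.5 -0.   0.8] tilt [-0.0015 -0.0017 -1.    ] j [ 0.85  0.38 -0.19 -0.   -1.    0.38]
[0.551, 0.327, 0.0955] [0.45 0.23 5.35]
```

View pics/s1.png

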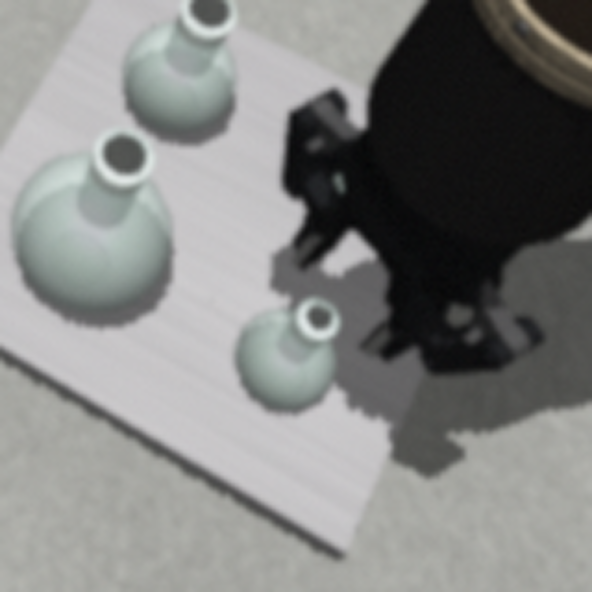

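Request:
jog_arm(
  rows="0.4 0.2 1 0 0 0;0.4 0.2 2 0 0 0;0.4 0.2 2 0 0 0;0.4 0.2 2 0 0 0",
)

```text
time_s: 3.05
eef_pos: [0.5513, 0.3276, 0.13]
eef_rot: [0.0, 0.985, -0.17, -0.0]
ft_force: [0.2, -0.6, -0.3]
width: 0.497
```

```bash
python3 go.py .551 .327 .0955; python3 - <<'E'
from h import *
import cv2
a=cv2.resize(manip.capture("scene")[260:420,380:540,::-1],None,fx=3.7,fy=3.7,interpolation=2)
t=manip.read_state()["eef_pos"]; 
import math
for dz in(-.014,): 
    p=(proj("scene",t+[0,0,dz+.005])-[380,260]+.5)*3.7
    cv2.circle(a,tuple(int(k) for k in p),4,(0,0,255),-1)
cv2.imwrite("pics/s2.png",a)
E
```

```text
t 3.05 pos [0.5513 0.3276 0.13  ] w 0.497 F [ 0.2 -0.6 -0.3] tilt [-2.e-04 -3.e-04 -1.e+00] j [ 0.84  0.39 -0.21  0.   -0.96  0.39]
[0.551, 0.327, 0.0955] [-0.    0.07  3.45]
```

View pics/s2.png

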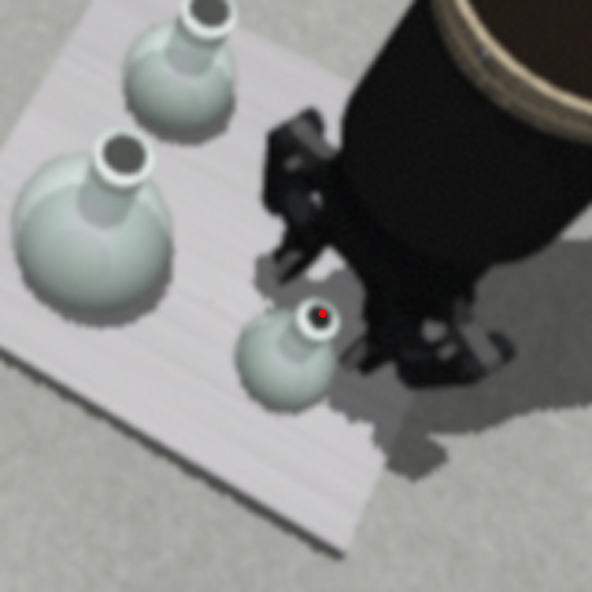

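Fingertips at (285,275) and (358,365) in the crop straddle the rim at (319,317): aligned. Descend and grip.

Request:
jog_arm(
  rows="0 0 1.2 0 0 0;0 0 2.4 0 0 0;0 0 3.4 0 0 0;0 0 3.4 0 0 0",
)

```text
time_s: 3.5
eef_pos: [0.5502, 0.3268, 0.0936]
eef_rot: [0.002, 0.985, -0.17, -0.001]
ft_force: [-0.3, -0.2, -0.7]
width: 0.503
```

Request:
jog_arm(
  rows="0 0 0 0 0 0;0 0 0 0 0 0;0 0 0 0 0 0;0 0 0 0 0 0;0 0 0 0 0 0",
  fingers=1,
  force=25,
)

```text
time_s: 4.0
eef_pos: [0.5513, 0.3279, 0.0964]
eef_rot: [-0.0, 0.985, -0.17, 0.0]
ft_force: [0.9, 1.2, -0.6]
width: 0.219
```

```bash
python3 go.py .551 .327 .26 .6357 -.2984 .26; python3 - <<'E'
from h import *
import cv2
a=cv2.resize(manip.capture("scene")[260:420,380:540,::-1],None,fx=3.7,fy=3.7,interpolation=2)
cv2.imwrite("pics/s3.png",a)
E
```

```text
t 4.0 pos [0.5513 0.3279 0.0964] w 0.219 F [ 0.9  1.2 -0.6] tilt [ 4.e-04  4.e-04 -1.e+00] j [ 0.84  0.43 -0.25  0.   -0.89  0.39]
[0.551, 0.327, 0.26] [  0.     0.09 -16.36]
[0.6357, -0.2984, 0.26] [ 28.94  56.17 -16.38]
```

View pics/s3.png

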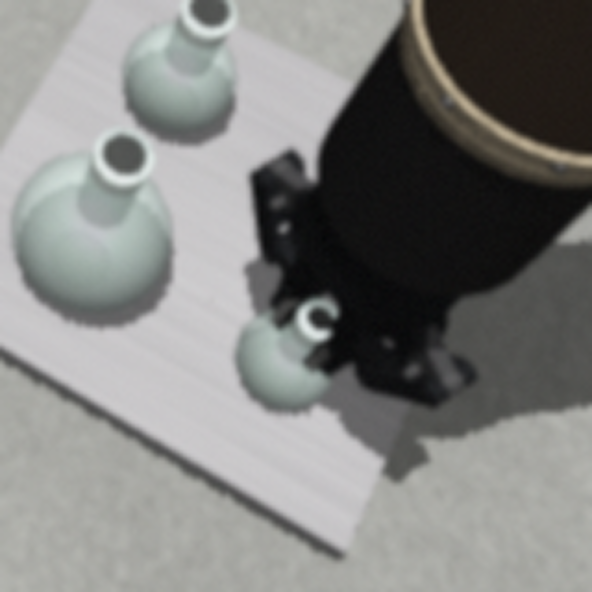

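Gripped: opening 18.6 mm, flask upright between the pads at (318,318). Lift and carry.

Request:
jog_arm(
  rows="0 0 -2 0 0 0;0 0 -6 0 0 0;0 0 -10 0 0 0;0 0 -14 0 0 0;0 0 -16.5 0 0 0",
)

```text
time_s: 4.55
eef_pos: [0.5519, 0.3281, 0.2649]
eef_rot: [-0.001, 0.985, -0.17, 0.001]
ft_force: [0.2, 0.7, -0.1]
width: 0.218
```

Request:
jog_arm(
  rows="2 4 0 0 0 0;4 8 0 0 0 0;6.3 12.2 0 0 0 0;8.6 16.6 0 0 0 0;10.8 21 0 0 0 0",
)

```text
time_s: 5.05
eef_pos: [0.5825, 0.092, 0.2614]
eef_rot: [-0.0, 0.985, -0.17, 0.0]
ft_force: [0.3, -0.2, -0.1]
width: 0.217
```

Request:
jog_arm(
  rows="2.2 4.4 0 0 0 0;4.4 8.7 0 0 0 0;6.6 13 0 0 0 0;8.8 17.3 0 0 0 0;11 21.6 0 0 0 0",
)

```text
time_s: 5.55
eef_pos: [0.6137, -0.1486, 0.2614]
eef_rot: [-0.0, 0.985, -0.17, 0.0]
ft_force: [1.5, 1.0, -0.5]
width: 0.216
```

Request:
jog_arm(
  rows="2.2 4.2 0 0 0 0;4.4 8.4 0 0 0 0;6.1 11.6 0 0 0 0;7.1 13.5 0 0 0 0;7.1 13.5 0 0 0 0",
)

```text
time_s: 6.05
eef_pos: [0.6351, -0.3006, 0.2601]
eef_rot: [0.0, 0.985, -0.172, -0.001]
ft_force: [0.2, 0.9, -0.7]
width: 0.218
```

Request:
jog_arm(
  rows="0 0 0 0 0 0;0 0 0 0 0 0",
)

```text
time_s: 6.25
eef_pos: [0.6355, -0.2969, 0.2612]
eef_rot: [-0.0, 0.985, -0.17, 0.0]
ft_force: [-0.4, 0.3, -0.4]
width: 0.22
```

```bash
python3 go.py .6357 -.2984 .26 .6357 -.2984 .095 .6357 -.2984 .0845
```

```text
t 6.25 pos [ 0.6355 -0.2969  0.2612] w 0.22 F [-0.4  0.3 -0.4] tilt [ 1.e-04  2.e-04 -1.e+00] j [-0.16  0.39  0.1  -0.   -1.28  1.39]
[0.6357, -0.2984, 0.26] [0.07 0.13 0.12]
[0.6357, -0.2984, 0.095] [ 0.07  0.14 16.62]
[0.6357, -0.2984, 0.0845] [ 0.07  0.14 17.67]
```

Request:
jog_arm(
  rows="0.1 0.1 3 0 0 0;0.1 0.1 7 0 0 0;0.1 0.1 11 0 0 0;0.1 0.1 13.5 0 0 0;0.1 0.1 14.6 0 0 0",
)

```text
time_s: 6.75
eef_pos: [0.6349, -0.2972, 0.1124]
eef_rot: [-0.0, 0.986, -0.169, -0.002]
ft_force: [0.6, 0.5, -0.1]
width: 0.221
```

Request:
jog_arm(
  rows="0 0 0 0 0 0;0 0 0 0 0 0",
)

```text
time_s: 6.95
eef_pos: [0.6372, -0.2987, 0.1168]
eef_rot: [0.0, 0.986, -0.17, 0.001]
ft_force: [-0.0, 0.1, 0.2]
width: 0.213
```

```bash
cat > chk.py <<'E'
import sys,cv2
from fit import *
# args tag x y h ro zbulb_off rb hr rr  ring at x y
def chk(tag,ring,h,ro,ri,zoff,rb,hr,rr,bulb=None):
    s=manip.read_state()["eef_pos"]; b=np.array(s)-[0,0,zoff] if bulb is None else np.array(bulb)
    out=[]
    for cam in("scene","top"):
        im=manip.capture(cam)[:,:,::-1].copy(); c=proj(cam,[*ring,.06]).astype(int);x,y=np.clip(c-45,0,[550,390])
        a=cv2.resize(im[y:y+90,x:x+90],None,fx=4.4,fy=4.4,interpolation=2)
        for ce,z,r,col in((ring,h,ro,(255,0,0)),(ring,h,ri,(255,0,0)),(b[:2],b[2],rb,(0,255,0)),(b[:2],b[2]+hr,rr,(0,0,255))):
            q=np.array([proj(cam,p) for p in circ(*ce,z,r)])
            cv2.polylines(a,[((q-[x-.5,y-.5])*4.4).round().reshape(-1,1,2).astype(np.int32)],True,col,1)
        out.append(a)
    cv2.imwrite(f"pics/{tag}.png",np.hstack(out)); print(b)
E
python3 go.py .6357 -.2984 .0845; python3 -c "
from chk import *
chk('p50',(.6357,-.2984),.02,.0375,.017,.0445,.0255,.064,.0105)"
```

```text
t 6.95 pos [ 0.6372 -0.2987  0.1168] w 0.213 F [-0.   0.1  0.2] tilt [ 2.e-03 -9.e-04 -1.e+00] j [-0.16  0.5  -0.08  0.   -1.    1.39]
[0.6357, -0.2984, 0.0845] [-0.16  0.02  3.23]
[ 0.63718267 -0.29872028  0.07232198]
```

View pics/p50.png

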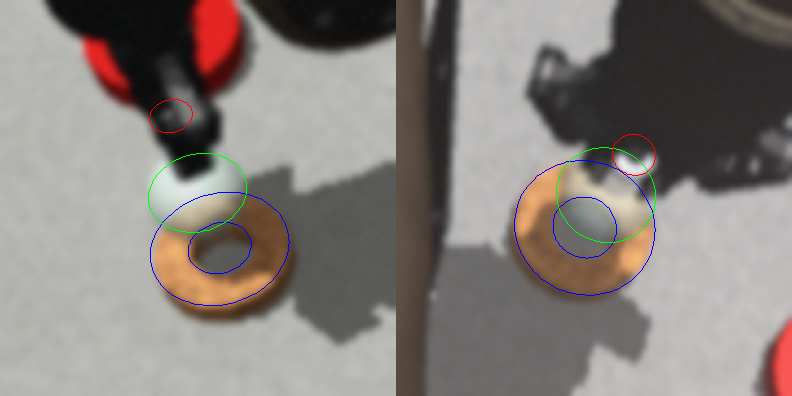

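Bulb (green) and ring (blue) predictions coincide with the picture in both views. Lower.

Request:
jog_arm(
  rows="0 0 1 0 0 0;0 0 1.8 0 0 0;0 0 2.5 0 0 0;0 0 2.9 0 0 0;0 0 3 0 0 0",
)

```text
time_s: 7.55
eef_pos: [0.6372, -0.2994, 0.086]
eef_rot: [0.0, 0.985, -0.17, 0.001]
ft_force: [0.3, 1.9, 9.1]
width: 0.222
```

Request:
jog_arm(
  rows="0 0 0 0 0 0;0 0 0 0 0 0;0 0 0 0 0 0",
)

```text
time_s: 7.85
eef_pos: [0.6372, -0.2993, 0.0863]
eef_rot: [0.0, 0.985, -0.17, 0.001]
ft_force: [-1.7, 1.1, 7.3]
width: 0.218
```

```bash
python3 go.py .6357 -.2984 .0835
```

```text
t 7.85 pos [ 0.6372 -0.2993  0.0863] w 0.218 F [-1.7  1.1  7.3] tilt [ 0.0022 -0.001  -1.    ] j [-0.16  0.53 -0.11  0.   -0.94  1.39]
[0.6357, -0.2984, 0.0835] [-0.17 -0.04  0.28]
```

Request:
jog_arm(
  rows="0 0 0 0 0 0;0 0 0 0 0 0;0 0 0 0 0 0;0 0 0 0 0 0",
  fingers=0,
)

```text
time_s: 8.25
eef_pos: [0.6359, -0.2989, 0.0847]
eef_rot: [-0.0, 0.985, -0.17, -0.0]
ft_force: [0.9, 0.1, 0.0]
width: 0.501
```

Request:
jog_arm(
  rows="0 0 -1 0 0 0;0 0 -3 0 0 0;0 0 -7 0 0 0;0 0 -12 0 0 0;0 0 -16 0 0 0",
)

```text
time_s: 8.75
eef_pos: [0.6363, -0.2993, 0.2489]
eef_rot: [0.0, 0.985, -0.17, 0.001]
ft_force: [0.6, 0.6, 0.2]
width: 0.497
```

```bash
python3 go.py .4519 .1962 .24; python3 -c "
from chk import *
chk('q50',(.6357,-.2984),.02,.0375,.017,.0445,.0255,.064,.0105,(.6357,-.2984,.039))"
```

```text
t 8.75 pos [ 0.6363 -0.2993  0.2489] w 0.497 F [0.6 0.6 0.2] tilt [ 0.0021 -0.0011 -1.    ] j [-0.16  0.4   0.08  0.   -1.25  1.39]
[0.4519, 0.1962, 0.24] [-33.98 -40.51   0.8 ]
[ 0.6357 -0.2984  0.039 ]
```

View pics/q50.png

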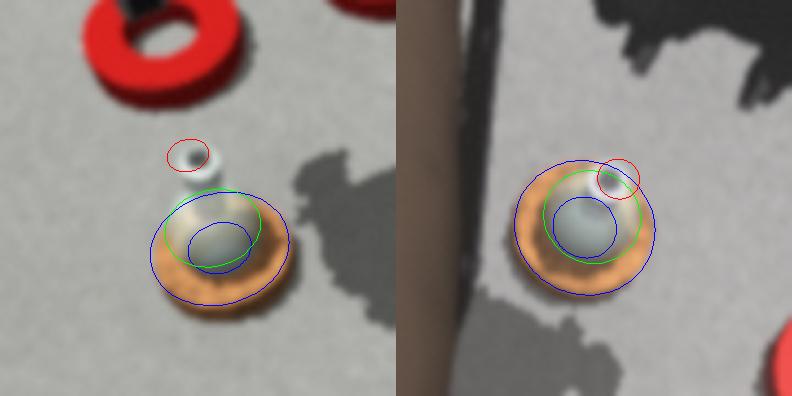

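Flask 50 is seated: bulb concentric with the ring, rim at (199,160) scene, a few degrees lean at most. Next flask 100.

Request:
jog_arm(
  rows="-34 -40.5 0.8 0 0 0;-34 -40.5 0.8 0 0 0;-34 -40.5 0.8 0 0 0;-34 -40.5 0.8 0 0 0;-34 -40.5 0.8 0 0 0",
)

```text
time_s: 9.35
eef_pos: [0.5479, -0.0632, 0.2419]
eef_rot: [-0.0, 0.985, -0.17, 0.0]
ft_force: [0.8, 0.9, 0.0]
width: 0.499
```

```bash
python3 go.py .4519 .1962 .24; python3 -c "
from chk import *
chk('q50b',(.6357,-.2984),.02,.0375,.017,.0445,.0255,.064,.0105,(.6357,-.2984,.039))"
```

```text
t 9.35 pos [ 0.5479 -0.0632  0.2419] w 0.499 F [0.8 0.9 0. ] tilt [ 1.e-03  1.e-04 -1.e+00] j [ 0.24  0.16 -0.27  0.   -1.14  0.99]
[0.4519, 0.1962, 0.24] [-17.75 -21.22   0.18]
[ 0.6357 -0.2984  0.039 ]
```

View pics/q50b.png

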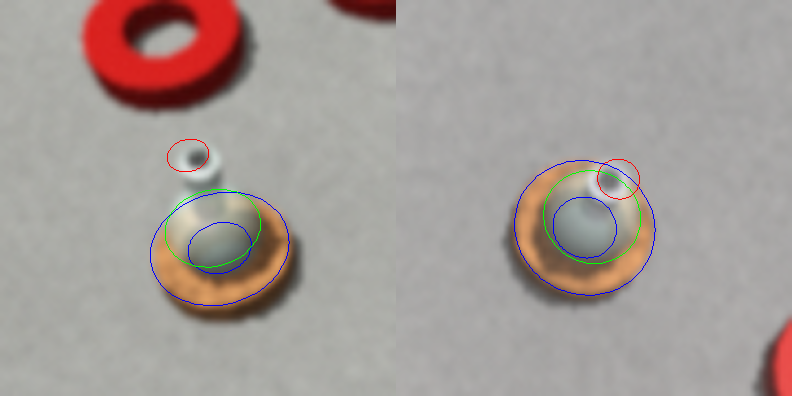

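Static, unchanged (rim (199,160)).

Request:
jog_arm(
  rows="-17.8 -21.2 0.2 0 0 0;-17.8 -21.2 0.2 0 0 0;-17.8 -21.2 0.2 0 0 0;-17.8 -21.2 0.2 0 0 0;-17.8 -21.2 0.2 0 0 0",
)

```text
time_s: 9.95
eef_pos: [0.4609, 0.171, 0.2403]
eef_rot: [-0.001, 0.985, -0.17, 0.001]
ft_force: [1.4, 0.2, -0.1]
width: 0.499
```

```bash
python3 go.py .4519 .1962 .24
```

```text
t 9.95 pos [0.4609 0.171  0.2403] w 0.499 F [ 1.4  0.2 -0.1] tilt [ 1.2e-03  8.0e-04 -1.0e+00] j [ 0.76  0.06 -0.39  0.   -1.12  0.47]
[0.4519, 0.1962, 0.24] [-1.69 -2.07  0.03]
```

Request:
jog_arm(
  rows="-1.7 -2 1 0 0 0;-1.7 -2 4 0 0 0;-1.7 -2 6 0 0 0;-1.7 -2 7 0 0 0;-1.7 -2 7 0 0 0",
)

```text
time_s: 10.45
eef_pos: [0.452, 0.1935, 0.1687]
eef_rot: [0.001, 0.985, -0.17, -0.001]
ft_force: [0.9, 0.1, 0.8]
width: 0.5
```

Request:
jog_arm(
  rows="0 0 0 0 0 0;0 0 0 0 0 0",
)

```text
time_s: 10.65
eef_pos: [0.453, 0.1943, 0.1707]
eef_rot: [-0.001, 0.985, -0.17, 0.001]
ft_force: [-0.6, -1.4, 0.2]
width: 0.5
```

```bash
python3 go.py .4519 .1962 .117; python3 - <<'E'
from h import *
import cv2
a=cv2.resize(manip.capture("scene")[220:380,350:510,::-1],None,fx=3.7,fy=3.7,interpolation=2)
cv2.imwrite("pics/s4.png",a)
E
```

```text
t 10.65 pos [0.453  0.1943 0.1707] w 0.5 F [-0.6 -1.4  0.2] tilt [ 0.0015  0.0011 -1.    ] j [ 0.81  0.12 -0.49  0.   -0.96  0.42]
[0.4519, 0.1962, 0.117] [-0.18 -0.13  5.37]
```

View pics/s4.png

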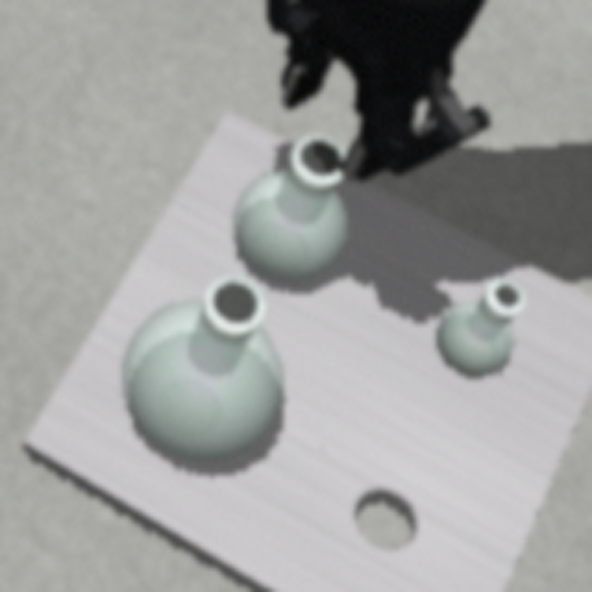

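Request:
jog_arm(
  rows="-0.2 -0.1 0 0 0 0;-0.2 -0.1 1 0 0 0;-0.2 -0.1 2.5 0 0 0;-0.2 -0.1 4 0 0 0;-0.2 -0.1 5.4 0 0 0",
  fingers=-0.3,
)

```text
time_s: 11.2
eef_pos: [0.4504, 0.1956, 0.1144]
eef_rot: [0.0, 0.985, -0.17, -0.0]
ft_force: [0.1, 0.0, 0.2]
width: 0.65
```

Request:
jog_arm(
  rows="0 0 0 0 0 0;0 0 0 0 0 0",
)

```text
time_s: 11.4
eef_pos: [0.4507, 0.1956, 0.1154]
eef_rot: [0.0, 0.985, -0.17, -0.0]
ft_force: [-1.0, 0.9, 0.5]
width: 0.647
```

```bash
python3 go.py .4519 .1962 .117; python3 - <<'E'
from h import *
import cv2
a=cv2.resize(manip.capture("scene")[220:380,350:510,::-1],None,fx=3.7,fy=3.7,interpolation=2)
cv2.imwrite("pics/s5.png",a)
E
```

```text
t 11.4 pos [0.4507 0.1956 0.1154] w 0.647 F [-1.   0.9  0.5] tilt [-4.e-04 -7.e-04 -1.e+00] j [ 0.81  0.19 -0.56  0.   -0.82  0.42]
[0.4519, 0.1962, 0.117] [ 0.1  -0.09 -0.16]
```

View pics/s5.png

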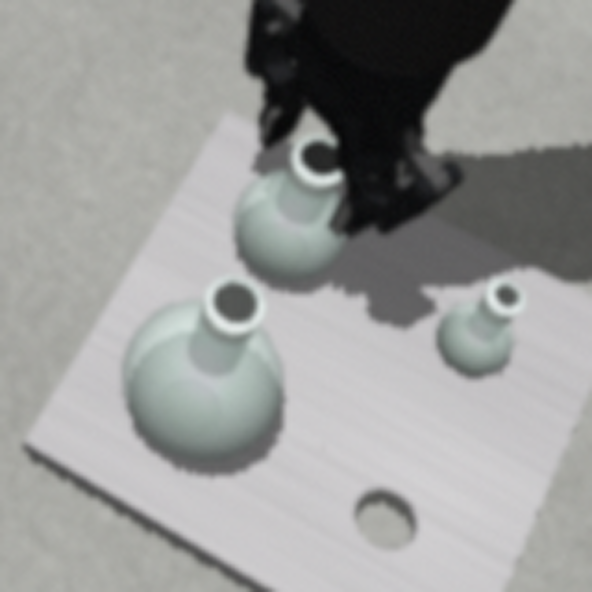

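Fingertips (270,140) and (345,228) straddle the neck. Grip.

Request:
jog_arm(
  rows="0.1 0 -0.1 0 0 0;0.1 0 -0.1 0 0 0;0.1 0 -0.1 0 0 0;0.1 0 -0.1 0 0 0;0.1 0 -0.1 0 0 0",
  fingers=1,
  force=25,
)

```text
time_s: 11.95
eef_pos: [0.4522, 0.1958, 0.1172]
eef_rot: [-0.001, 0.985, -0.17, 0.001]
ft_force: [-0.4, -0.3, 5.2]
width: 0.328
```

```bash
python3 go.py .4591 -.2565 .28 .4591 -.2565 .15
```

```text
t 11.95 pos [0.4522 0.1958 0.1172] w 0.328 F [-0.4 -0.3  5.2] tilt [ 1.3e-03  9.0e-04 -1.0e+00] j [ 0.81  0.19 -0.56  0.   -0.83  0.42]
[0.4591, -0.2565, 0.28] [ 15.82  42.36 -16.32]
[0.4591, -0.2565, 0.15] [15.8  42.38 -3.32]
```

Request:
jog_arm(
  rows="0 0 -2 0 0 0;0 0 -5 0 0 0;0 0 -8 0 0 0;0 0 -11 0 0 0;0 0 -13 0 0 0",
)

```text
time_s: 12.45
eef_pos: [0.4517, 0.1954, 0.2482]
eef_rot: [-0.0, 0.985, -0.17, 0.0]
ft_force: [0.6, 0.3, -0.9]
width: 0.328
```

Request:
jog_arm(
  rows="1.5 4 0 0 0 0;3 8 0 0 0 0;4.5 12 0 0 0 0;6 16 0 0 0 0;7.5 20 0 0 0 0",
)

```text
time_s: 12.95
eef_pos: [0.4544, -0.0198, 0.2462]
eef_rot: [-0.0, 0.985, -0.17, -0.0]
ft_force: [0.8, -0.1, -0.5]
width: 0.326
```

Request:
jog_arm(
  rows="1.7 4.5 0 0 0 0;3.4 9 0 0 0 0;5.1 13.5 0 0 0 0;6.7 18 0 0 0 0;7.7 20.5 0 0 0 0",
)

```text
time_s: 13.45
eef_pos: [0.4581, -0.2399, 0.2458]
eef_rot: [-0.0, 0.985, -0.171, -0.001]
ft_force: [-0.3, -0.1, -1.6]
width: 0.325
```

Request:
jog_arm(
  rows="0.6 1.8 0 0 0 0;0.6 1.8 0 0 0 0;0.6 1.8 0 0 0 0",
)

```text
time_s: 13.75
eef_pos: [0.4581, -0.2562, 0.2458]
eef_rot: [-0.0, 0.985, -0.171, -0.001]
ft_force: [0.8, -0.2, -1.4]
width: 0.328
```

```bash
python3 go.py .4591 -.2565 .25 .4591 -.2565 .128 .4591 -.2565 .1065
```

```text
t 13.75 pos [ 0.4581 -0.2562  0.2458] w 0.328 F [ 0.8 -0.2 -1.4] tilt [-1.4e-03  6.0e-04 -1.0e+00] j [-0.14  0.11 -0.31 -0.   -1.15  1.36]
[0.4591, -0.2565, 0.25] [ 0.1  -0.   -0.42]
[0.4591, -0.2565, 0.128] [ 0.12  0.   11.78]
[0.4591, -0.2565, 0.1065] [ 0.12  0.   13.93]
```

Request:
jog_arm(
  rows="0.1 0 3 0 0 0;0.1 0 6 0 0 0;0.1 0 9 0 0 0;0.1 0 10.7 0 0 0;0.1 0 11.3 0 0 0",
)

```text
time_s: 14.25
eef_pos: [0.4586, -0.2551, 0.1316]
eef_rot: [-0.0, 0.986, -0.17, -0.002]
ft_force: [-0.2, -0.0, -0.2]
width: 0.324
```

Request:
jog_arm(
  rows="0 0 0 0 0 0;0 0 0 0 0 0",
)

```text
time_s: 14.45
eef_pos: [0.4604, -0.2562, 0.1345]
eef_rot: [0.0, 0.986, -0.17, 0.001]
ft_force: [0.4, 0.3, -0.8]
width: 0.327
```

```bash
python3 go.py .4591 -.2565 .1065;python3 -c "
from chk import *
chk('p100',(.4591,-.2565),.025,.046,.022,.058,.032,.078,.015)"
```

```text
t 14.45 pos [ 0.4604 -0.2562  0.1345] w 0.327 F [ 0.4  0.3 -0.8] tilt [ 1.3e-03 -4.0e-04 -1.0e+00] j [-0.13  0.22 -0.46  0.   -0.89  1.36]
[0.4591, -0.2565, 0.1065] [-0.12  0.08  2.8 ]
[ 0.46044619 -0.25616356  0.0765157 ]
```

View pics/p100.png

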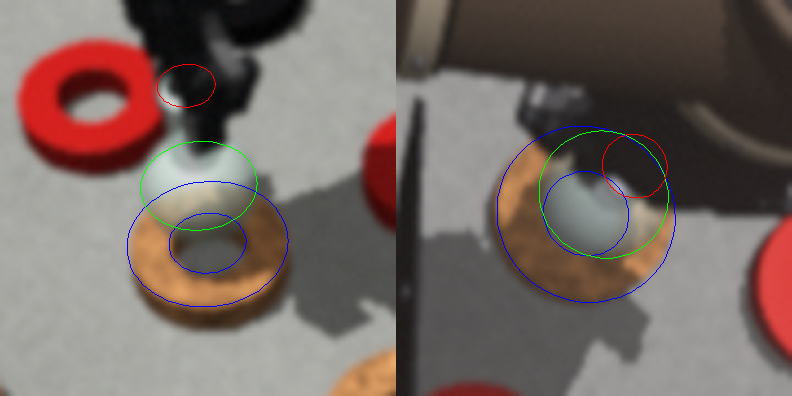

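Bulb matches the prediction above the hole in both views. Lower.

Request:
jog_arm(
  rows="0 0 1 0 0 0;0 0 1.8 0 0 0;0 0 2.3 0 0 0;0 0 2.5 0 0 0;0 0 2.6 0 0 0",
)

```text
time_s: 15.05
eef_pos: [0.4604, -0.2567, 0.1078]
eef_rot: [0.0, 0.985, -0.17, 0.001]
ft_force: [0.3, 1.1, 6.5]
width: 0.327
```

Request:
jog_arm(
  rows="0 0 0 0 0 0;0 0 0 0 0 0",
)

```text
time_s: 15.25
eef_pos: [0.4602, -0.2566, 0.108]
eef_rot: [0.0, 0.985, -0.17, 0.001]
ft_force: [0.7, -0.2, 3.9]
width: 0.323
```

Request:
jog_arm(
  rows="0 0 0 0 0 0;0 0 0 0 0 0;0 0 0 0 0 0;0 0 0 0 0 0",
  fingers=-0.3,
)

```text
time_s: 15.65
eef_pos: [0.4595, -0.2564, 0.1073]
eef_rot: [-0.0, 0.985, -0.17, -0.0]
ft_force: [-0.2, -0.6, -0.6]
width: 0.652
```

Request:
jog_arm(
  rows="0 0 -1 0 0 0;0 0 -3 0 0 0;0 0 -7 0 0 0;0 0 -11 0 0 0;0 0 -14 0 0 0",
)

```text
time_s: 16.15
eef_pos: [0.46, -0.2567, 0.251]
eef_rot: [0.0, 0.985, -0.17, 0.001]
ft_force: [0.4, 0.5, -0.4]
width: 0.65
```

Request:
jog_arm(
  rows="-13.5 -57 0.3 0 0 0;-13.5 -57 0.3 0 0 0;-13.5 -57 0.3 0 0 0;-13.5 -57 0.3 0 0 0;-13.5 -57 0.3 0 0 0",
)

```text
time_s: 16.65
eef_pos: [0.4867, -0.0061, 0.2474]
eef_rot: [-0.0, 0.985, -0.17, 0.001]
ft_force: [1.3, -0.1, 0.5]
width: 0.65
```

```bash
python3 go.py .4361 .3112 .24 ;python3 -c "
from chk import *
chk('q100',(.4591,-.2565),.025,.046,.022,.058,.032,.078,.015,(.4591,-.2565,.048))"
```

```text
t 16.65 pos [ 0.4867 -0.0061  0.2474] w 0.65 F [ 1.3 -0.1  0.5] tilt [ 1.5e-03  4.0e-04 -1.0e+00] j [ 0.39  0.04 -0.39  0.   -1.14  0.84]
[0.4361, 0.3112, 0.24] [-15.41 -28.2    0.74]
[ 0.4591 -0.2565  0.048 ]
```

View pics/q100.png

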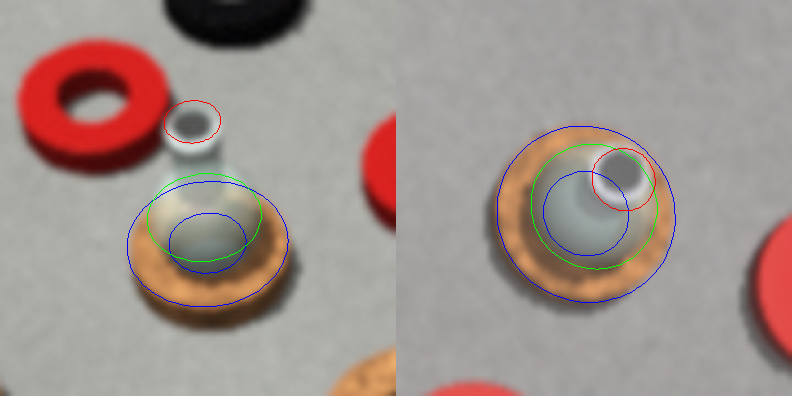

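Flask 100 is seated upright (rim (192,124) on prediction). Next flask 25.

Request:
jog_arm(
  rows="-15.4 -28.2 0.7 0 0 0;-15.4 -28.2 0.7 0 0 0;-15.4 -28.2 0.7 0 0 0;-15.4 -28.2 0.7 0 0 0;-15.4 -28.2 0.7 0 0 0",
  fingers=0,
)

```text
time_s: 17.25
eef_pos: [0.447, 0.2404, 0.2418]
eef_rot: [-0.0, 0.985, -0.17, 0.0]
ft_force: [0.3, 0.2, 0.2]
width: 0.502
```

```bash
python3 go.py .4361 .3112 .24
```

```text
t 17.25 pos [0.447  0.2404 0.2418] w 0.502 F [0.3 0.2 0.2] tilt [ 9.e-04  8.e-04 -1.e+00] j [ 0.88  0.08 -0.36  0.   -1.13  0.35]
[0.4361, 0.3112, 0.24] [-3.4  -6.31  0.18]
```

Request:
jog_arm(
  rows="-3.4 -6.3 0.2 0 0 0;-3.4 -6.3 0.2 0 0 0;-3.4 -6.3 4 0 0 0;-3.4 -6.3 8 0 0 0;-3.4 -6.3 11.2 0 0 0",
)

```text
time_s: 17.75
eef_pos: [0.4363, 0.309, 0.1275]
eef_rot: [0.0, 0.985, -0.17, -0.0]
ft_force: [1.0, -0.0, -0.7]
width: 0.501
```

Request:
jog_arm(
  rows="0 0 0 0 0 0;0 0 0 0 0 0",
)

```text
time_s: 17.95
eef_pos: [0.4372, 0.3094, 0.1297]
eef_rot: [0.0, 0.985, -0.17, 0.0]
ft_force: [0.0, 0.9, 0.7]
width: 0.498
```

```bash
python3 go.py .4361 .3112 .083; python3 - <<'E'
from h import *
import cv2
a=cv2.resize(manip.capture("scene")[220:380,390:550,::-1],None,fx=3.7,fy=3.7,interpolation=2)
cv2.imwrite("pics/s6.png",a)
E
```

```text
t 17.95 pos [0.4372 0.3094 0.1297] w 0.498 F [0.  0.9 0.7] tilt [ 2.e-04 -8.e-04 -1.e+00] j [ 0.98  0.24 -0.45  0.   -0.88  0.25]
[0.4361, 0.3112, 0.083] [-0.17 -0.14  4.67]
```

View pics/s6.png

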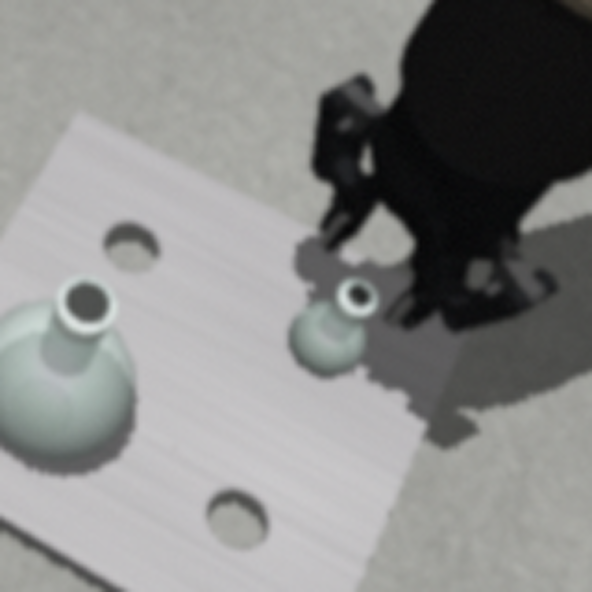

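Tips midpoint (367,282) lines up over the rim (357,298). Descend and grip.

Request:
jog_arm(
  rows="-0.1 -0.1 1.2 0 0 0;-0.1 -0.1 2.6 0 0 0;-0.1 -0.1 4 0 0 0;-0.1 -0.1 4.6 0 0 0;-0.1 -0.1 4.6 0 0 0",
)

```text
time_s: 18.5
eef_pos: [0.4361, 0.3109, 0.0827]
eef_rot: [0.0, 0.985, -0.17, -0.0]
ft_force: [0.9, -0.0, 0.3]
width: 0.496
```

Request:
jog_arm(
  rows="0 0 0 0 0 0;0 0 0 0 0 0;0 0 0 0 0 0;0 0 0 0 0 0;0 0 0 0 0 0",
  fingers=1,
)

```text
time_s: 19.0
eef_pos: [0.4364, 0.3113, 0.0834]
eef_rot: [-0.001, 0.985, -0.17, 0.0]
ft_force: [0.7, 0.7, 3.0]
width: 0.219
```

```bash
python3 go.py .4361 .3112 .083 .6514 -.0972 .26; python3 - <<'E'
from h import *
import cv2
a=cv2.resize(manip.capture("scene")[220:380,390:550,::-1],None,fx=3.7,fy=3.7,interpolation=2)
cv2.imwrite("pics/s7.png",a)
E
```

```text
t 19.0 pos [0.4364 0.3113 0.0834] w 0.219 F [0.7 0.7 3. ] tilt [ 9.e-04  1.e-03 -1.e+00] j [ 0.99  0.3  -0.5   0.   -0.77  0.24]
[0.4361, 0.3112, 0.083] [-0.03  0.03  0.04]
[0.6514, -0.0972, 0.26] [ 33.95  31.27 -17.68]
```

View pics/s7.png

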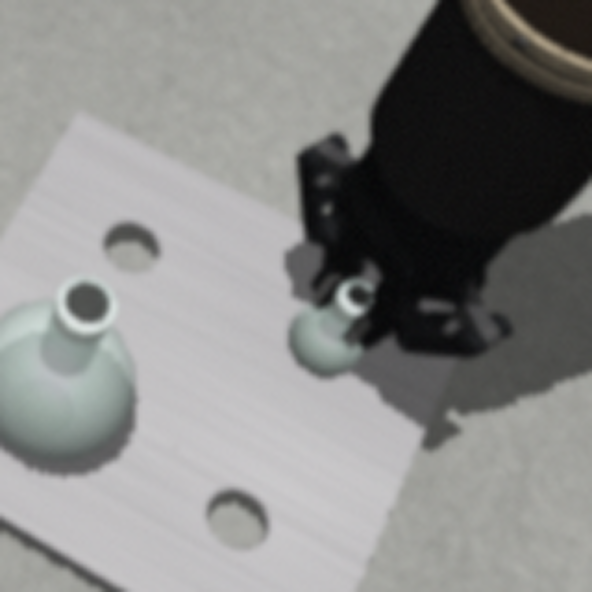

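Request:
jog_arm(
  rows="0 0 -2 0 0 0;0 0 -6 0 0 0;0 0 -10.5 0 0 0;0 0 -15 0 0 0;0 0 -17.6 0 0 0",
)

```text
time_s: 19.55
eef_pos: [0.4366, 0.3113, 0.2624]
eef_rot: [-0.002, 0.985, -0.17, 0.001]
ft_force: [0.7, 0.4, -0.6]
width: 0.216
```

Request:
jog_arm(
  rows="3 2.8 0 0 0 0;6.2 5.7 0 0 0 0;9.5 8.7 0 0 0 0;12.8 11.8 0 0 0 0;16.1 14.9 0 0 0 0",
)

```text
time_s: 20.05
eef_pos: [0.5379, 0.1149, 0.2585]
eef_rot: [0.0, 0.985, -0.17, -0.0]
ft_force: [0.8, 0.6, 0.8]
width: 0.22
```

Request:
jog_arm(
  rows="3.3 3 0 0 0 0;6.6 6.1 0 0 0 0;10 9.2 0 0 0 0;13.3 12.2 0 0 0 0;16 14.8 0 0 0 0",
)

```text
time_s: 20.55
eef_pos: [0.6393, -0.0787, 0.258]
eef_rot: [0.0, 0.985, -0.17, -0.001]
ft_force: [0.3, 1.3, -1.1]
width: 0.218
```

Request:
jog_arm(
  rows="1.9 1.6 0 0 0 0;1.9 1.6 0 0 0 0;1.9 1.6 0 0 0 0;1.9 1.6 0 0 0 0",
)

```text
time_s: 20.95
eef_pos: [0.651, -0.0973, 0.2585]
eef_rot: [-0.0, 0.985, -0.17, -0.0]
ft_force: [0.5, 1.6, 0.2]
width: 0.218
```

```bash
python3 go.py .6514 -.0972 .26 .6514 -.0972 .098
```

```text
t 20.95 pos [ 0.651  -0.0973  0.2585] w 0.218 F [0.5 1.6 0.2] tilt [-7.e-04  2.e-04 -1.e+00] j [ 0.15  0.32 -0.01 -0.   -1.24  1.08]
[0.6514, -0.0972, 0.26] [ 0.03 -0.02 -0.15]
[0.6514, -0.0972, 0.098] [ 0.05 -0.02 16.05]
```

Request:
jog_arm(
  rows="0 0 3 0 0 0;0 0 7.5 0 0 0;0 0 12 0 0 0;0 0 15 0 0 0;0 0 16 0 0 0",
)

```text
time_s: 21.45
eef_pos: [0.6491, -0.0968, 0.0955]
eef_rot: [0.0, 0.986, -0.17, -0.003]
ft_force: [0.4, -1.2, 0.7]
width: 0.22
```

Request:
jog_arm(
  rows="0 0 0 0 0 0;0 0 0 0 0 0;0 0 0 0 0 0",
)

```text
time_s: 21.75
eef_pos: [0.6529, -0.0976, 0.1012]
eef_rot: [-0.0, 0.985, -0.17, 0.002]
ft_force: [0.0, 0.3, 0.4]
width: 0.219
```

```bash
python3 go.py .6514 -.0972 .0716;python3 -c "
from chk import *
chk('p25',(.6514,-.0972),.018,.03,.013,.0376,.0205,.056,.0105)"
```

```text
t 21.75 pos [ 0.6529 -0.0976  0.1012] w 0.219 F [0.  0.3 0.4] tilt [ 3.7e-03  2.0e-04 -1.0e+00] j [ 0.15  0.45 -0.2   0.   -0.92  1.08]
[0.6514, -0.0972, 0.0716] [-0.16  0.02  2.96]
[ 0.65286642 -0.09759711  0.06358136]
```

View pics/p25.png

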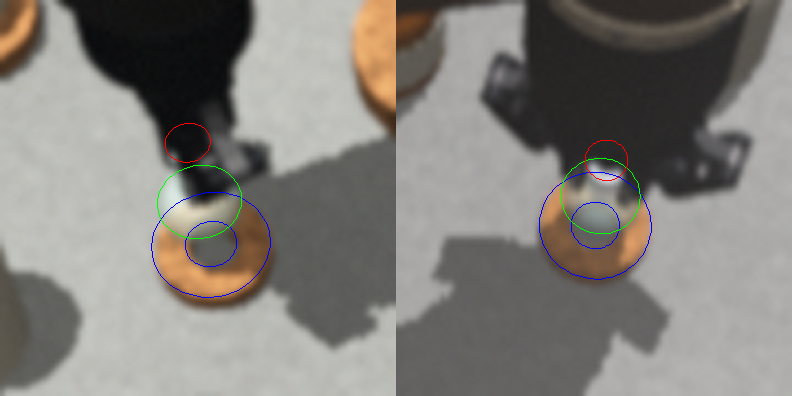

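Request:
jog_arm(
  rows="-0.1 0 1 0 0 0;-0.1 0 1.6 0 0 0;-0.1 0 2 0 0 0;-0.1 0 2.3 0 0 0;-0.1 0 2.3 0 0 0",
)

```text
time_s: 22.35
eef_pos: [0.6511, -0.0977, 0.0758]
eef_rot: [0.0, 0.985, -0.17, 0.0]
ft_force: [-0.0, 0.5, 2.4]
width: 0.221
```

Request:
jog_arm(
  rows="0 0 0 0 0 0;0 0 0 0 0 0;0 0 0 0 0 0",
)

```text
time_s: 22.65
eef_pos: [0.6506, -0.0976, 0.0759]
eef_rot: [-0.0, 0.985, -0.17, 0.0]
ft_force: [-0.4, -0.2, 2.6]
width: 0.22
```

```bash
python3 go.py .6514 -.0972 .0716;python3 -c "
from chk import *
chk('p25b',(.6514,-.0972),.018,.03,.013,.0376,.0205,.056,.0105)"
```

```text
t 22.65 pos [ 0.6506 -0.0976  0.0759] w 0.22 F [-0.4 -0.2  2.6] tilt [ 2.e-04 -0.e+00 -1.e+00] j [ 0.15  0.47 -0.23  0.   -0.87  1.08]
[0.6514, -0.0972, 0.0716] [ 0.06 -0.07  0.43]
[ 0.65059681 -0.09763009  0.03829885]
```

View pics/p25b.png

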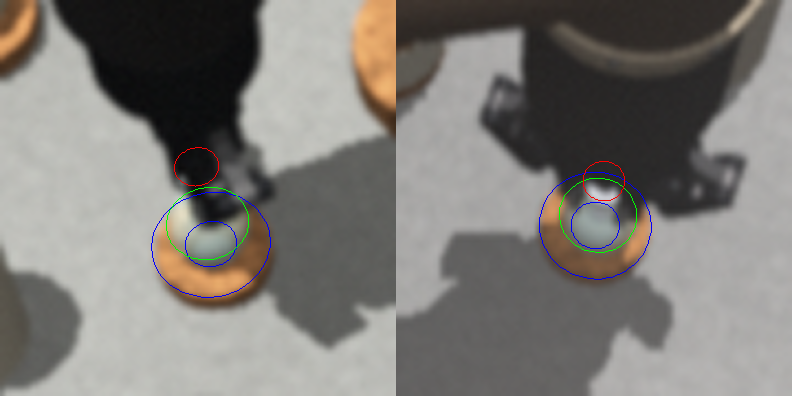

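Request:
jog_arm(
  rows="0.1 -0.1 0.1 0 0 0;0.1 -0.1 0.2 0 0 0;0.1 -0.1 0.2 0 0 0",
)

```text
time_s: 23.05
eef_pos: [0.6527, -0.0969, 0.0744]
eef_rot: [-0.0, 0.985, -0.17, 0.001]
ft_force: [-0.1, 0.1, 5.3]
width: 0.221
```

Request:
jog_arm(
  rows="0 0 0 0 0 0;0 0 0 0 0 0;0 0 0 0 0 0;0 0 0 0 0 0",
  fingers=0,
)

```text
time_s: 23.45
eef_pos: [0.6515, -0.097, 0.0734]
eef_rot: [0.0, 0.985, -0.17, -0.0]
ft_force: [0.7, -0.1, -0.2]
width: 0.501
```

Request:
jog_arm(
  rows="0 0 -1 0 0 0;0 0 -3 0 0 0;0 0 -7 0 0 0;0 0 -12 0 0 0;0 0 -16 0 0 0",
)

```text
time_s: 23.95
eef_pos: [0.6521, -0.0972, 0.2375]
eef_rot: [0.0, 0.985, -0.17, 0.001]
ft_force: [1.2, -0.5, 0.6]
width: 0.498
```

```bash
python3 go.py .5669 .2121 .24 ;python3 -c "
from chk import *
chk('q25',(.6514,-.0972),.018,.03,.013,.0376,.0205,.056,.0105,(.6514,-.0972,.034))"
```

```text
t 23.95 pos [ 0.6521 -0.0972  0.2375] w 0.498 F [ 1.2 -0.5  0.6] tilt [ 2.1e-03 -4.0e-04 -1.0e+00] j [ 0.15  0.34 -0.04  0.   -1.19  1.08]
[0.5669, 0.2121, 0.24] [-18.38 -26.29  -0.28]
[ 0.6514 -0.0972  0.034 ]
```

View pics/q25.png

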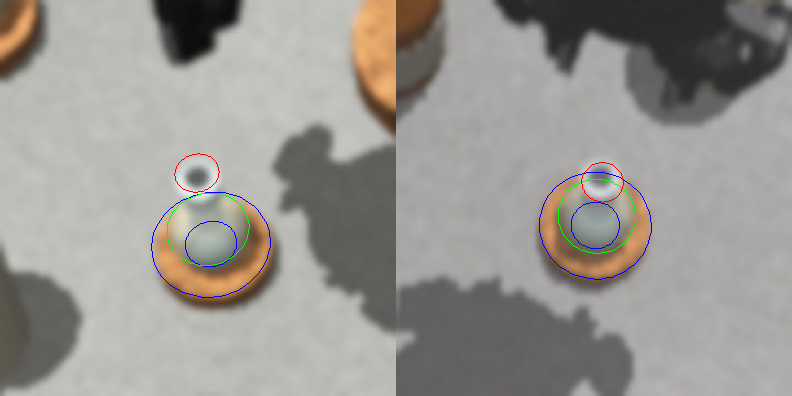

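Flask 25 is seated upright (rim (197,176) on prediction). Last: flask 250.

Request:
jog_arm(
  rows="-18.4 -26.3 -0.5 0 0 0;-18.4 -26.3 -0.5 0 0 0;-18.4 -26.3 -0.5 0 0 0;-18.4 -26.3 -0.5 0 0 0;-18.4 -26.3 -0.5 0 0 0",
  fingers=-0.3,
)

```text
time_s: 24.55
eef_pos: [0.5846, 0.1457, 0.2385]
eef_rot: [-0.0, 0.985, -0.17, 0.0]
ft_force: [1.1, -0.1, -0.3]
width: 0.65
```

```bash
python3 go.py .5669 .2121 .24
```

```text
t 24.55 pos [0.5846 0.1457 0.2385] w 0.65 F [ 1.1 -0.1 -0.3] tilt [ 8.e-04  4.e-04 -1.e+00] j [ 0.57  0.24 -0.17  0.   -1.16  0.66]
[0.5669, 0.2121, 0.24] [-3.9  -5.67 -0.15]
```

Request:
jog_arm(
  rows="-3.9 -5.7 -0.2 0 0 0;-3.9 -5.7 -0.2 0 0 0;-3.9 -5.7 2 0 0 0;-3.9 -5.7 4 0 0 0;-3.9 -5.7 4 0 0 0",
)

```text
time_s: 25.05
eef_pos: [0.5661, 0.2103, 0.1954]
eef_rot: [0.001, 0.985, -0.17, -0.002]
ft_force: [-0.3, -0.1, -0.6]
width: 0.65
```

Request:
jog_arm(
  rows="0 0 0 0 0 0;0 0 0 0 0 0;0 0 0 0 0 0",
)

```text
time_s: 25.35
eef_pos: [0.5684, 0.2108, 0.199]
eef_rot: [-0.001, 0.985, -0.17, 0.001]
ft_force: [0.3, 0.2, -0.1]
width: 0.648
```

```bash
python3 go.py .5669 .2121 .148; python3 - <<'E'
from h import *
import cv2
a=cv2.resize(manip.capture("scene")[230:390,340:500,::-1],None,fx=3.7,fy=3.7,interpolation=2)
cv2.imwrite("pics/s8.png",a)
E
```

```text
t 25.35 pos [0.5684 0.2108 0.199 ] w 0.648 F [ 0.3  0.2 -0.1] tilt [ 0.0017  0.001  -1.    ] j [ 0.68  0.28 -0.21  0.   -1.08  0.55]
[0.5669, 0.2121, 0.148] [-0.19 -0.06  5.1 ]
```

View pics/s8.png

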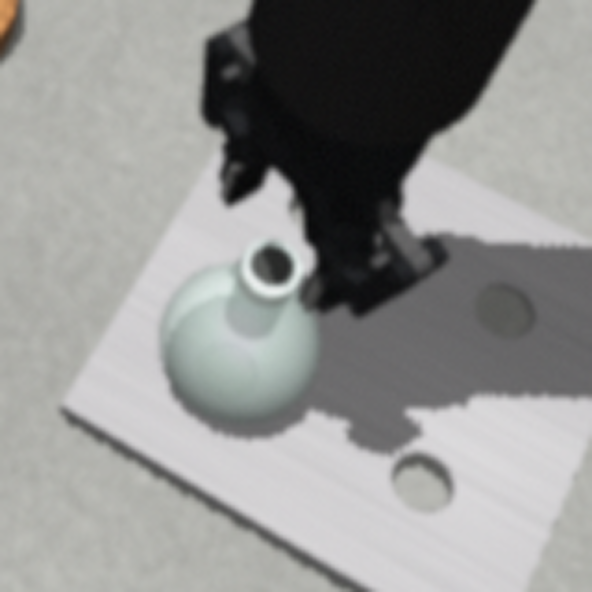

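Tips (232,195) and (318,300) centred about the rim (271,270), slightly above it. Descend and grip.

Request:
jog_arm(
  rows="-0.1 0 1.2 0 0 0;-0.1 0 2.6 0 0 0;-0.1 0 4 0 0 0;-0.1 0 5 0 0 0;-0.1 0 5 0 0 0",
)

```text
time_s: 25.9
eef_pos: [0.5658, 0.2104, 0.1451]
eef_rot: [0.001, 0.985, -0.17, -0.001]
ft_force: [0.9, 0.7, 0.3]
width: 0.647
```

Request:
jog_arm(
  rows="0 0 0 0 0 0;0 0 0 0 0 0;0 0 0 0 0 0;0 0 0 0 0 0;0 0 0 0 0 0",
  fingers=1,
  force=30,
)

```text
time_s: 26.4
eef_pos: [0.5671, 0.2113, 0.1482]
eef_rot: [-0.0, 0.985, -0.17, 0.0]
ft_force: [0.5, -0.4, 1.4]
width: 0.324
```

```bash
python3 go.py .5669 .2121 .148 .4796 -.0777 .28; python3 - <<'E'
from h import *
import cv2
a=cv2.resize(manip.capture("scene")[230:390,340:500,::-1],None,fx=3.7,fy=3.7,interpolation=2)
cv2.imwrite("pics/s9.png",a)
E
```

```text
t 26.4 pos [0.5671 0.2113 0.1482] w 0.324 F [ 0.5 -0.4  1.4] tilt [ 8.e-04  5.e-04 -1.e+00] j [ 0.68  0.32 -0.28  0.   -0.97  0.55]
[0.5669, 0.2121, 0.148] [-0.05 -0.07  0.02]
[0.4796, -0.0777, 0.28] [  1.45  30.15 -13.21]
```

View pics/s9.png

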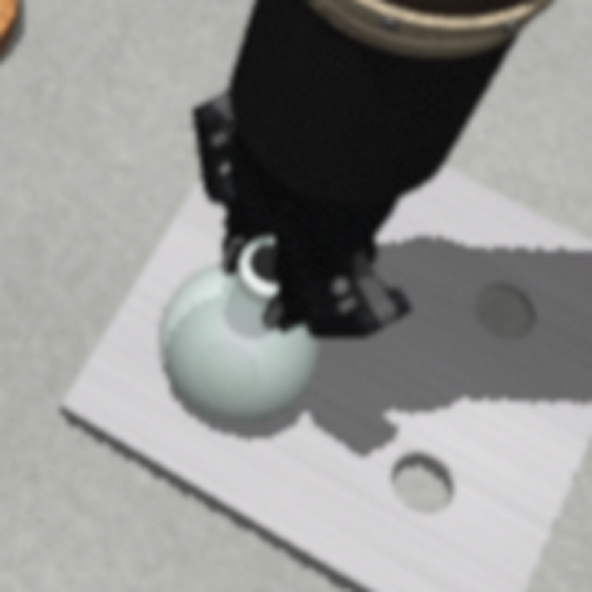

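Request:
jog_arm(
  rows="0 0 -1.5 0 0 0;0 0 -3.5 0 0 0;0 0 -5.5 0 0 0;0 0 -7.5 0 0 0;0 0 -8 0 0 0",
)

```text
time_s: 26.95
eef_pos: [0.5676, 0.2115, 0.2299]
eef_rot: [-0.001, 0.985, -0.17, 0.001]
ft_force: [0.2, -0.7, -1.7]
width: 0.326
```

Request:
jog_arm(
  rows="0.1 2.5 0 0 0 0;0.3 6 0 0 0 0;0.5 10 0 0 0 0;0.7 14 0 0 0 0;0.9 18 0 0 0 0",
)

```text
time_s: 27.45
eef_pos: [0.5138, 0.0371, 0.2267]
eef_rot: [0.0, 0.985, -0.17, -0.001]
ft_force: [1.0, -0.1, -1.1]
width: 0.323
```

Request:
jog_arm(
  rows="0.2 4 0 0 0 0;0.4 8 0 0 0 0;0.5 10.5 0 0 0 0;0.6 12.1 0 0 0 0;0.6 12.1 0 0 0 0",
)

```text
time_s: 27.95
eef_pos: [0.4789, -0.079, 0.2269]
eef_rot: [0.0, 0.985, -0.171, -0.001]
ft_force: [0.9, 0.7, -1.3]
width: 0.325
```

Request:
jog_arm(
  rows="0 0 0 0 0 0;0 0 0 0 0 0",
)

```text
time_s: 28.15
eef_pos: [0.4802, -0.077, 0.2273]
eef_rot: [-0.0, 0.985, -0.17, -0.0]
ft_force: [0.7, -0.1, -1.4]
width: 0.321
```

```bash
python3 go.py .4796 -.0777 .228 .4796 -.0777 .165
```

```text
t 28.15 pos [ 0.4802 -0.077   0.2273] w 0.321 F [ 0.7 -0.1 -1.4] tilt [-4.e-04  1.e-04 -1.e+00] j [ 0.25  0.06 -0.42 -0.   -1.09  0.98]
[0.4796, -0.0777, 0.228] [-0.03  0.09 -0.07]
[0.4796, -0.0777, 0.165] [-0.03  0.09  6.23]
```

Request:
jog_arm(
  rows="0 0.1 2 0 0 0;0 0.1 4 0 0 0;0 0.1 5.5 0 0 0;0 0.1 6.2 0 0 0;0 0.1 6.2 0 0 0",
)

```text
time_s: 28.65
eef_pos: [0.4795, -0.078, 0.1648]
eef_rot: [0.0, 0.986, -0.17, -0.001]
ft_force: [-0.1, -0.7, -1.4]
width: 0.323
```

Request:
jog_arm(
  rows="0 0 0 0 0 0;0 0 0 0 0 0;0 0 0 0 0 0",
)

```text
time_s: 28.95
eef_pos: [0.4802, -0.0783, 0.1664]
eef_rot: [-0.0, 0.985, -0.17, 0.001]
ft_force: [-0.3, 0.0, -0.8]
width: 0.323
```

```bash
python3 go.py .4796 -.0777 .1385;python3 -c "
from chk import *
chk('p250',(.4796,-.0777),.03,.0575,.03,.0785,.0425,.098,.015)"
```

```text
t 28.95 pos [ 0.4802 -0.0783  0.1664] w 0.323 F [-0.3  0.  -0.8] tilt [ 1.3e-03  2.0e-04 -1.0e+00] j [ 0.24  0.12 -0.51  0.   -0.95  0.99]
[0.4796, -0.0777, 0.1385] [-0.08 -0.03  2.79]
[ 0.48023601 -0.0783166   0.08787982]
```

View pics/p250.png

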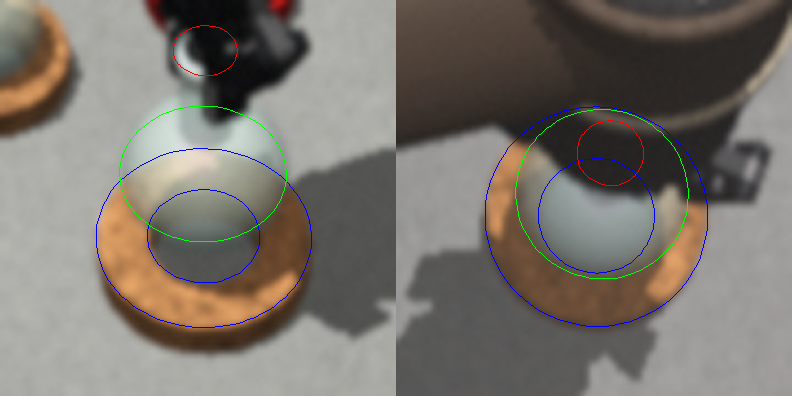

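Aligned over the hole in both views. Lower.

Request:
jog_arm(
  rows="0 0 1 0 0 0;0 0 1.8 0 0 0;0 0 2.3 0 0 0;0 0 2.5 0 0 0;0 0 2.6 0 0 0",
)

```text
time_s: 29.55
eef_pos: [0.4803, -0.0784, 0.1397]
eef_rot: [0.0, 0.985, -0.17, 0.0]
ft_force: [0.3, 0.9, 1.0]
width: 0.321
```

Request:
jog_arm(
  rows="0 0 0 0 0 0;0 0 0 0 0 0;0 0 0 0 0 0",
)

```text
time_s: 29.85
eef_pos: [0.4798, -0.0784, 0.1398]
eef_rot: [-0.0, 0.985, -0.17, 0.0]
ft_force: [-0.1, 0.6, 0.0]
width: 0.324
```

Request:
jog_arm(
  rows="0 0 0.1 0 0 0;0 0 0.1 0 0 0;0 0 0.1 0 0 0",
)

```text
time_s: 30.15
eef_pos: [0.4804, -0.0784, 0.1392]
eef_rot: [-0.0, 0.985, -0.17, 0.001]
ft_force: [2.3, -0.7, 4.8]
width: 0.321
```

Contact (about 5 N). Release and rise.

Request:
jog_arm(
  rows="0 0 0 0 0 0;0 0 0 0 0 0;0 0 0 0 0 0;0 0 0 0 0 0",
  fingers=-0.3,
)

```text
time_s: 30.55
eef_pos: [0.4794, -0.0785, 0.1384]
eef_rot: [0.0, 0.985, -0.17, -0.0]
ft_force: [-0.1, 0.9, 0.8]
width: 0.649
```

Request:
jog_arm(
  rows="0 0 -1 0 0 0;0 0 -3 0 0 0;0 0 -6 0 0 0;0 0 -9 0 0 0;0 0 -11 0 0 0",
)

```text
time_s: 31.05
eef_pos: [0.4803, -0.0785, 0.2517]
eef_rot: [-0.0, 0.985, -0.17, 0.001]
ft_force: [-0.2, -0.5, -0.0]
width: 0.649
```

Request:
jog_arm(
  rows="0 -25 0 0 0 0;0 -25 0 0 0 0;0 -25 0 0 0 0;0 -25 0 0 0 0;0 -25 0 0 0 0",
)

```text
time_s: 31.55
eef_pos: [0.5639, 0.1591, 0.2497]
eef_rot: [-0.0, 0.985, -0.17, 0.0]
ft_force: [0.4, -1.4, 0.9]
width: 0.652
```

```bash
python3 go.py ;python3 -c "
from chk import *
chk('q250',(.4796,-.0777),.03,.0575,.03,.0785,.0425,.098,.015,(.4796,-.0777,.06))
from h import *
cv2.imwrite('pics/fs.png',manip.capture('scene')[:,:,::-1]);cv2.imwrite('pics/ft.png',manip.capture('top')[:,:,::-1])
for c in('scene','top'):
  for n in ('flask_25_bulb','flask_50_bulb','flask_100_bulb','flask_250_bulb'):
    print(c,n,[(round(d['score'],2),w(c,d['at']).round(4).tolist()) for d in manip.landmark_of(c,n)[:2]])
"
```

```text
t 31.55 pos [0.5639 0.1591 0.2497] w 0.652 F [ 0.4 -1.4  0.9] tilt [ 8.e-04  4.e-04 -1.e+00] j [ 0.61  0.21 -0.18  0.   -1.18  0.62]
[ 0.4796 -0.0777  0.06  ]
scene flask_25_bulb [(0.55, [0.6467, -0.0952, 0.0352])]
scene flask_50_bulb []
scene flask_100_bulb [(0.9, [0.4603, -0.2551, 0.051])]
scene flask_250_bulb [(0.62, [0.4806, -0.0759, 0.0603])]
top flask_25_bulb [(0.49, [0.6479, -0.0955, 0.0372])]
top flask_50_bulb [(0.63, [0.6364, -0.2954, 0.0434])]
top flask_100_bulb [(0.72, [0.4551, -0.2565, 0.0492]), (0.66, [0.4782, -0.0788, 0.0609])]
top flask_250_bulb [(0.71, [0.4776, -0.0759, 0.0626])]
```

View pics/q250.png

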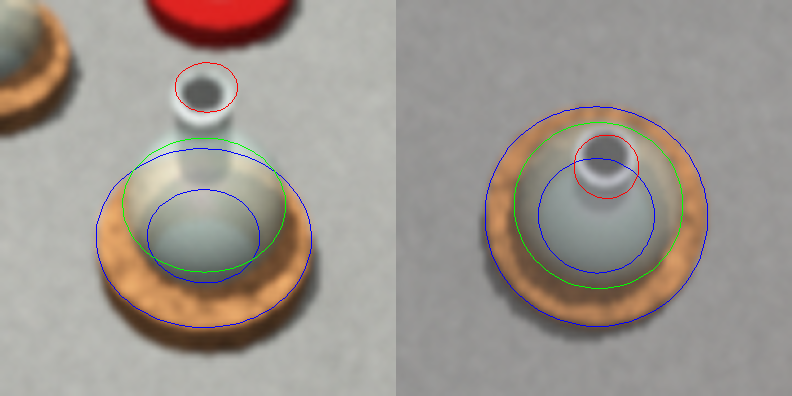

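View pics/fs.png

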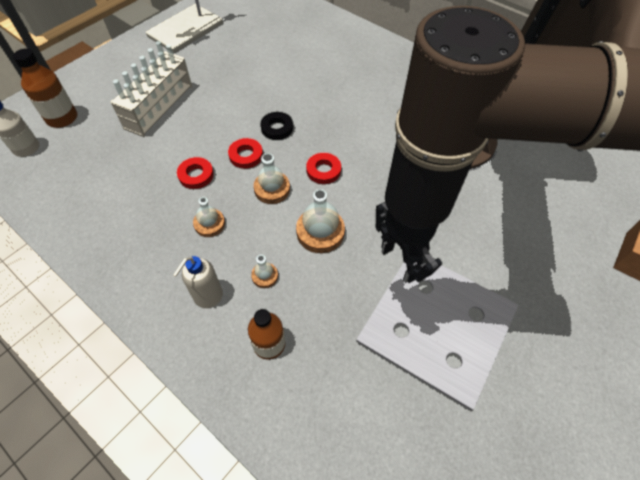

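All four flasks stand in their rings (scene: rims at (205,201), (267,158), (320,195), (263,259)), bottles unmoved. I'll quantify flask 50's lean.

```bash
python3 - <<'E'
from fit import *
R={25:((.6514,-.0972),.034,.056,.0105,.0205,(.03,.018)),50:((.6357,-.2984),.039,.064,.0105,.0255,(.0375,.02)),100:((.4591,-.2565),.048,.078,.015,.032,(.046,.025)),250:((.4796,-.0777),.06,.098,.015,.0425,(.0575,.03))}
rows=[]
for k,(c,zb,hr,rr,rb,(ro,h)) in R.items():
    r=[]
    for cam,f in(("scene","fs"),("top","ft")):
        im=cv2.imread(f"pics/{f}.png");p=proj(cam,[*c,zb+hr*.6]).astype(int);x,y=p-19
        a=cv2.resize(im[y:y+38,x:x+38],None,fx=7,fy=7,interpolation=2)
        for ce,z,rad,col in((c,zb+hr,rr,(0,0,255)),(c,zb,rb,(0,255,0))):
            q=np.array([proj(cam,p) for p in circ(*ce,z,rad)]);cv2.polylines(a,[((q-[x-.5,y-.5])*7).round().reshape(-1,1,2).astype(np.int32)],True,col,1)
        r.append(a); print(k,cam,"origin",x,y)
    rows.append(np.vstack(r))
g=np.hstack(rows);g=cv2.resize(g,None,fx=.75,fy=.75);cv2.imwrite("pics/lean.png",g);print(g.shape)
E
```

```text
25 scene origin 242 242
25 top origin 327 161
50 scene origin 183 186
50 top origin 417 167
100 scene origin 249 146
100 top origin 403 243
250 scene origin 301 184
250 top origin 320 231
(399, 798, 3)
```

View pics/lean.png

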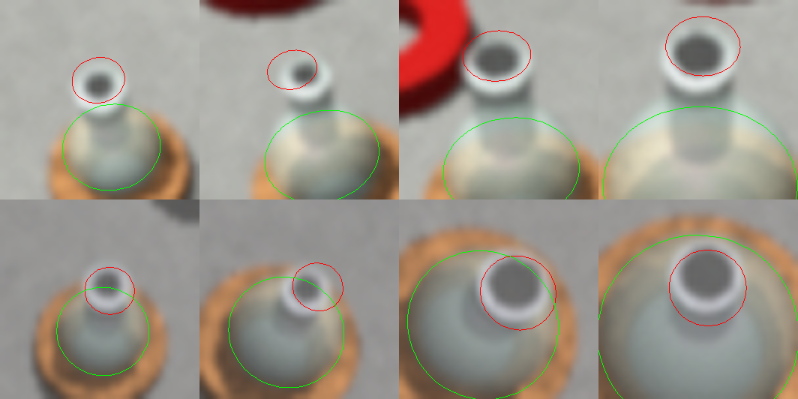

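Flask 50's rim is about 2.3 px off upright in both views: a lean of about 4 to 5 degrees, steady over time and well under 12. The others are on prediction within about 1–1.5 px. Settle and hand in.

Request:
jog_arm(
  rows="0 0 0 0 0 0;0 0 0 0 0 0;0 0 0 0 0 0;0 0 0 0 0 0;0 0 0 0 0 0",
)

```text
time_s: 32.65
eef_pos: [0.5636, 0.1572, 0.2486]
eef_rot: [0.0, 0.985, -0.17, -0.0]
ft_force: [0.3, 1.2, 0.6]
width: 0.647
```

```bash
python3 - <<'E'
from h import *
import cv2
a=cv2.imread("pics/fs.png").astype(int);b=manip.capture("scene")[:,:,::-1].astype(int)
d=abs(a-b).max(2)[140:360,170:350];print(d.max(),(d>25).sum())
print(manip.finish_job(), manip.read_state()["time_s"])
E
```

```text
5 0
the job is handed in; nothing more can be done
the job is handed in; nothing more can be done
```

All four flasks now stand in the cork rings of their own size, and the job was handed in at about 33 s. I moved them one at a time by the neck in the order 50, 100, 25, 250, lowered each until the wrist felt light contact (3–9 N), and released it.

**Last checks:**
- In both camera views each bulb sits centred in its ring. Compared with the first picture, the amber bottle and wash bottle look unmoved.
- Flasks 25, 100 and 250 look upright, with their rims within about 1–1.5 px of the predicted place.
- Flask 50 leans about 4–5 degrees by my estimate, under the 12-degree limit, and did not move after release.
- Two scene pictures taken about a second apart before hand-in showed no change around the rings, and the gripper was clear of everything.

**Disagreements:**
- The scene camera's network did not find flask 50 at the end; the top camera's did, and it placed flask 50 within a few mm of its seat.
- The network readings for flask 25 lie about 4 mm from where I had measured its ring; the silhouette check shows it centred.
- Flask 50 met its ring about 3 mm higher than I predicted, and flask 25 about 4 mm. I put most of that down to the tray openings being wider than I assumed.

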